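# Refit the counter sample board

### The job

Refit the counter sample board: clear every worn dark wood sample out of its pockets into the grey return tray, seat each stone sample flat and fully home in the pocket lined in its own colour, and pull the two markers out of the white holder and stand each fully down in the board's well framed in its own colour. The polished stones chip, so hold and press them only lightly; leave the mug, jar and glue bottle where they are.

Things in the scene. Friction and masses are not known exactly. Their poses are not given: they have to be found in the camera images.
- board: fixed oak board, plate 170 (x) by 204 (y) by 22 mm, origin at the middle of the plate's underside, z up. Four pockets 54 (x) by 84 mm (y), 10 mm deep, floor 12 mm above the table, lined in its sample's colour; 28 mm of wood between them along x, 14 mm along y. At its -y edge a block 50 mm high, 126 (x) by 36 mm (y), centred at y = -120 mm, has two marker wells. Chamfered mouths
- tray: fixed grey open return tray, 140 mm (x) by 210 mm (y) outside, 25 mm high, walls and floor 5 mm thick; origin at the middle of its underside. It takes two samples side by side along y; a third may lie on top
- holder: fixed white upright marker holder, 120 mm (x) by 50 mm (y), 70 mm high, with two square holes of 18.5 mm, 60 mm deep, at x = -33 and +33 mm; origin at the middle of its underside. The markers stand in it and stick out 80 mm
- pocket_white (a point): middle of the floor of the board's pocket lined in white marble; axes as the board's (x across the 54 mm, y along the 84 mm, z up)
- pocket_green (a point): middle of the floor of the board's pocket lined in green; axes as the board's (x across the 54 mm, y along the 84 mm, z up)
- pocket_blue (a point): middle of the floor of the board's pocket lined in blue; axes as the board's (x across the 54 mm, y along the 84 mm, z up)
- pocket_clay (a point): middle of the floor of the board's pocket lined in terracotta red-brown; axes as the board's (x across the 54 mm, y along the 84 mm, z up)
- well_red (a point): middle of the floor of the board's well framed in red: a square hole of 20 mm, 40 mm deep, mouth 50 mm above the table; axes as the board's
- well_blue (a point): middle of the floor of the board's well framed in blue: a square hole of 20 mm, 40 mm deep, mouth 50 mm above the table; axes as the board's
- stone_white: loose white marble stone counter sample, a flat block 50 mm (x) by 80 mm (y) by 24 mm thick (z), about 200 g, polished: chips under a hard grip (takes up to 50 N per finger; 20 to 30 N holds it). Origin at the middle of its underside. Its place is the white marble pocket; there it stands 14 mm proud, either way round. May be absent
- stone_green: loose green stone counter sample, a flat block 50 mm (x) by 80 mm (y) by 24 mm thick (z), about 200 g, polished: chips under a hard grip (takes up to 50 N per finger; 20 to 30 N holds it). Origin at the middle of its underside. Its place is the green pocket; there it stands 14 mm proud, either way round. May be absent
- stone_blue: loose blue stone counter sample, a flat block 50 mm (x) by 80 mm (y) by 24 mm thick (z), about 200 g, polished: chips under a hard grip (takes up to 50 N per finger; 20 to 30 N holds it). Origin at the middle of its underside. Its place is the blue pocket; there it stands 14 mm proud, either way round. May be absent
- stone_clay: loose terracotta red-brown stone counter sample, a flat block 50 mm (x) by 80 mm (y) by 24 mm thick (z), about 200 g, polished: chips under a hard grip (takes up to 50 N per finger; 20 to 30 N holds it). Origin at the middle of its underside. Its place is the terracotta red-brown pocket; there it stands 14 mm proud, either way round. May be absent
- worn_white: worn dark wood sample, 50 mm (x) by 80 mm (y) by 24 mm thick, about 70 g, lying at the start in the white marble pocket and standing 14 mm proud of the board; origin at the middle of its underside. May be absent
- worn_green: worn dark wood sample, 50 mm (x) by 80 mm (y) by 24 mm thick, about 70 g, lying at the start in the green pocket and standing 14 mm proud of the board; origin at the middle of its underside. May be absent
- worn_blue: worn dark wood sample, 50 mm (x) by 80 mm (y) by 24 mm thick, about 70 g, lying at the start in the blue pocket and standing 14 mm proud of the board; origin at the middle of its underside. May be absent
- worn_clay: worn dark wood sample, 50 mm (x) by 80 mm (y) by 24 mm thick, about 70 g, lying at the start in the terracotta red-brown pocket and standing 14 mm proud of the board; origin at the middle of its underside. May be absent
- marker_red: red marker pen with a white band, round, 16 mm diameter, 140 mm long, 30 g, its foot tapering to 10 mm over the last 6 mm; origin at the middle of its foot, z along it to the top. Stands upright, a little loose, in one of the holder's two holes at the start
- marker_blue: blue marker pen with a white band, round, 16 mm diameter, 140 mm long, 30 g, its foot tapering to 10 mm over the last 6 mm; origin at the middle of its foot, z along it to the top. Stands upright, a little loose, in one of the holder's two holes at the start
- mug: bystander: blue mug, 80 mm wide, 90 mm high; origin at the middle of its underside
- jar: bystander: amber glass jar, 70 mm wide, 90 mm high; origin at the middle of its underside
- bottle: bystander: white glue bottle, 56 mm wide, 150 mm high; origin at the middle of its underside

How it is judged:
By the outcome, as a careful person would: the job done as asked, in the order asked, and still so for the second after the job is handed in, with the robot touching nothing.
Of stone_white, stone_green, stone_blue, stone_clay only 3 to 4 are there at a start; the rules pass over those that are not, and their reading is None.
Of worn_white, worn_green, worn_blue, worn_clay only 2 to 3 are there at a start; the rules pass over those that are not, and their reading is None.
At some moment in a run one of stone_white, stone_green, stone_blue, stone_clay may be knocked a few centimetres aside while the robot is not near it.
It also fails if it takes over 210 s, if anything falls off the work surface, if the arm or the gripper's body presses on something with over 40 N, if the wrist force passes 120 N, or if a joint passes its speed limit or range.

### The arm

A 6-joint arm with a two-finger parallel gripper is mounted at the origin on the work surface. World frame = base frame: x ahead of the robot, y to its left, z up, the work surface at z = 0. Lengths are in m, angles in rad, forces in N, time in s.
With the tool pointing down it reaches from about 0.375 to 0.975 m from the base axis. Payload 3.8 kg.
Tool frame: the origin (TCP) lies at the very end of the fingers, on their centre line; the grasp point (between the pads) lies 19 mm behind it; z points along the fingers, x is the direction in which the jaws open and shut, and the axes are right-handed (so a half turn about z gives the same grasp; the last joint's range is limited). The gripper opens to 85 mm and grips with 20 to 120 N. Pads are 22 mm wide; open, the fingers measure 114 mm over their backs; the gripper's body (76 mm by 85 mm) begins 54 mm behind the grasp point. The pads swing forward as they close: fully open they stand 13 mm farther back than shut.
Start: joints at [-1.356, 0.264, 1.604, -0, 1.274, -0.037], TCP at [0.168, -0.654, 0.231] pointing down, gripper open.
Joint ranges: [-2.63, 2.63], [-0.94, 2.18], [0.31, 2.57], [-1.31, 4.45], [0, 2.66], [-2.55, 2.55]. Speed limits (rad/s): [2.57, 2.57, 3.14, 3.14, 3.14, 3.14].

### API

Orientations are given as a rotation vector (axis times angle).
In Python, from workcell import bot gives the robot as it stands.
- The arm moves only by the tool carry_out, never from a script. Its argument "deltas" is a list of rows, each an object with "delta_pos": the shift along the tool's x, y, z in m, a list of three; "dr": the turn, a rotation vector about the tool's x, y, z in rad, a list of three. A call has 1 to 10 rows; each row shifts and turns the commanded pose from where the row before left it, along the tool's axes as they then stand; what a row does not reach is not made up. A row lasts 1/8 s, in which the tool goes at most 62.5 mm and 10.7 degrees, less where a joint would pass 70% of its speed; a pose out of reach is approached as far as the arm can. A call is refused whole if a number of a shift passes 0.0625 or a number of a turn 0.188, either way. A call with a gripper value outside its range is refused whole. "grip" is the opening, from 0 (shut) to 1 (fully open), set as the call begins (left out, the last holds). The fingers move at their own pace and stop on an object; "force" is the grip in N (left out, the last holds). Time passes only in rows, so rows that do not move let the fingers close. It gives the time, the measured TCP pose, the force and the opening at its end, in the units of the state.
- bot.read_state(): the state, without advancing time (a new reading comes with each control period).
- bot.read_camera(name): name is "side" or "top" or "wrist"; returns a dict with "frame" (400x640x3 uint8, red, green, blue), "K" (3x3 intrinsics, pixels), "xyz" and "attitude" of the camera in the world; the wrist camera has in their place "hand_eye" (4x4, takes a point from camera to tool coordinates, whose origin is the TCP and whose axes are the tool frame's). Camera axes: x right, y down, z forward; pixel columns grow to the right and rows downward; lengths in m; the calibration is good to about 2 mm. A picture is of the moment at which its call begins: read the wrist's pose just before it. There is no depth.
- bot.finish_job(): hands the job in, once; it reports no verdict.
The state is a dict: "time": time; "q": joint angles; "joint_vel": joint speeds; "joint_torque": joint torques, N m; "tool_pos": TCP position; "tcp_rot": TCP orientation; "wrist_force": force on the tool from outside, world axes, zero at the start; "torque": the same for the moment, N m; "width": opening from 0.0 (shut) to 1.0 (fully open).
Only numpy, scipy, OpenCV 4.12 (cv2) and the standard library are available. Lean on these libraries where they do the work, as an engineer would, in place of code of your own. Each camera call takes 0.05 s, during which the arm holds its last target.

## Working session

There is one attempt and no reset: what is moved stays moved. The work goes in short steps, Python scripts to look and compute and a tool call to move; the robot and the scene stay as the last step left them, time stands still between calls to the robot, and variables do not carry over. Pictures are saved under pics/ and viewed, and the job is handed in when it is done.

Besides the shell and the picture viewer there is one more tool, called after ">>>" by a JSON object that holds its "op" and its "data", one argument or row to a line. carry_out: Moves the arm, as the interface text tells. Its arguments: {"type":"object","properties":{"deltas":{"type":"array"},"grip":{"type":"number"},"force":{"type":"number"}},"required":["deltas"]}

```bash
ls; mkdir -p pics; python3 - <<'E'
from workcell import bot
import cv2,numpy as np
s=bot.read_state();print({k:np.round(v,3) for k,v in s.items()})
for n in("side","top","wrist"):
    c=bot.read_camera(n);cv2.imwrite(f"pics/{n}0.png",c["frame"][:,:,::-1]);print(n,{k:np.round(v,4).tolist() for k,v in c.items() if k!="frame"})
E
```

```text
pics
{'time': np.float64(0.0), 'q': array([-1.356,  0.265,  1.605,  0.   ,  1.274, -0.037]), 'joint_vel': array([0.001, 0.001, 0.   , 0.001, 0.001, 0.   ]), 'joint_torque': array([ 2.0000e-03, -5.1511e+01, -3.6732e+01,  0.0000e+00,  1.3000e-02,
       -0.0000e+00]), 'tool_pos': array([ 0.168, -0.653,  0.23 ]), 'tcp_rot': array([-2.482,  1.924,  0.003]), 'wrist_force': array([-0.79 ,  0.006, -0.017]), 'torque': array([ 0.045, -0.008, -0.024]), 'width': np.float64(0.994)}
side {'K': [[387.0235, 0.0, 323.6569], [0.0, 387.0235, 204.375], [0.0, 0.0, 1.0]], 'xyz': [0.3619, -0.8983, 0.6042], 'attitude': [-2.1102, 0.2577, -0.1301]}
top {'K': [[425.6228, 0.0, 319.4383], [0.0, 425.6228, 199.0308], [0.0, 0.0, 1.0]], 'xyz': [0.491, -0.0002, 1.2333], 'attitude': [-2.1405, 2.1969, -0.0605]}
wrist {'K': [[348.4075, 0.0, 316.3998], [0.0, 348.4075, 201.8348], [0.0, 0.0, 1.0]], 'hand_eye': [[1.0, 0.0004, -0.0008, -0.0004], [-0.0002, 0.9643, 0.2647, -0.0668], [0.0009, -0.2647, 0.9643, -0.1431], [0.0, 0.0, 0.0, 1.0]]}
```

View pics/top0.png

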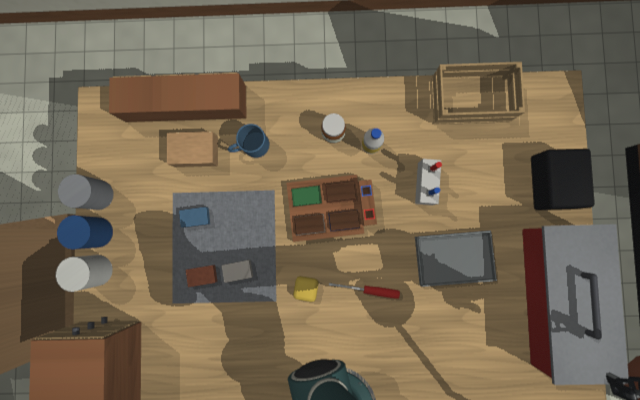

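View pics/side0.png

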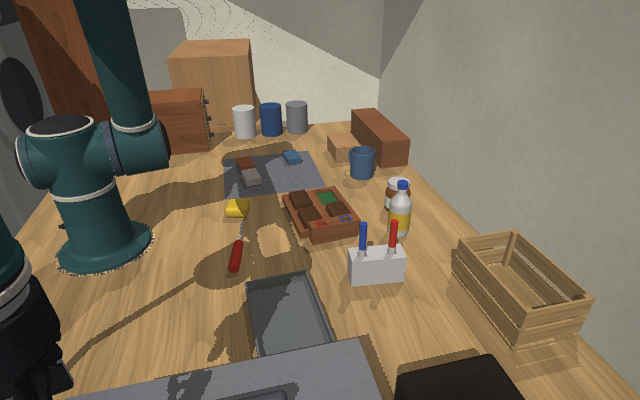

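View pics/wrist0.png

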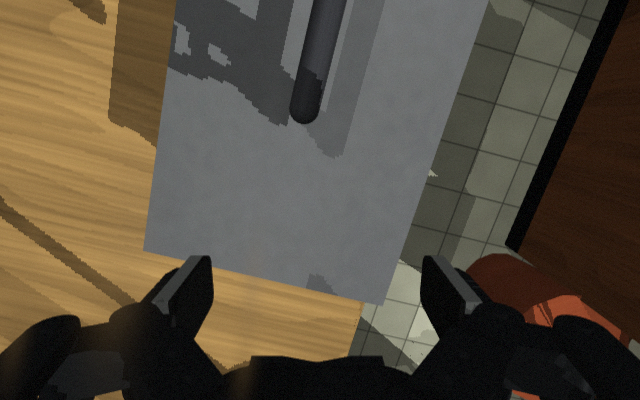

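```bash
python3 - <<'E'
import cv2
t=cv2.imread("pics/top0.png");s=cv2.imread("pics/side0.png")
cv2.imwrite("pics/a.png",cv2.resize(t[140:320,160:400],None,fx=3.3,fy=3.3,interpolation=cv2.INTER_CUBIC))
cv2.imwrite("pics/b.png",cv2.resize(s[130:290,220:420],None,fx=3.7,fy=3.7,interpolation=cv2.INTER_CUBIC))
cv2.imwrite("pics/c.png",cv2.resize(t[140:300,360:520],None,fx=3.7,fy=3.7,interpolation=cv2.INTER_CUBIC))
E
```

```text
(no output)
```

View pics/a.png

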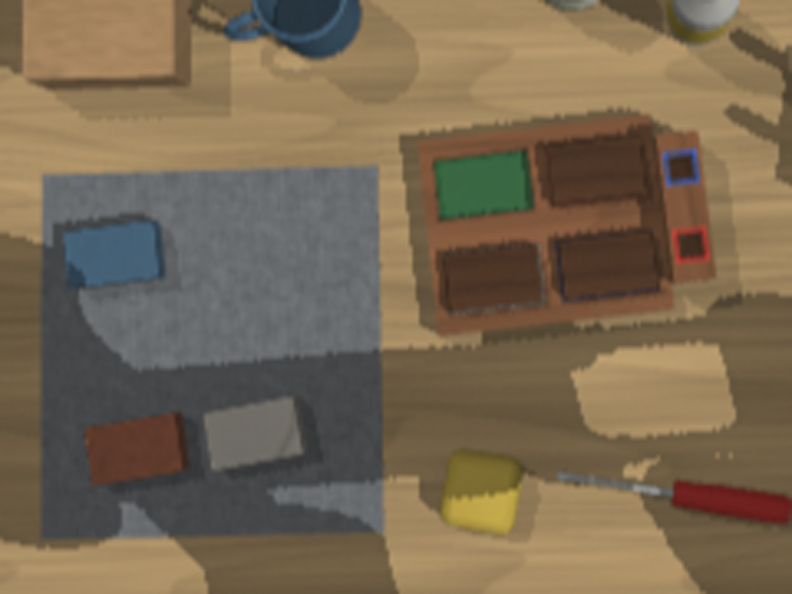

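View pics/b.png

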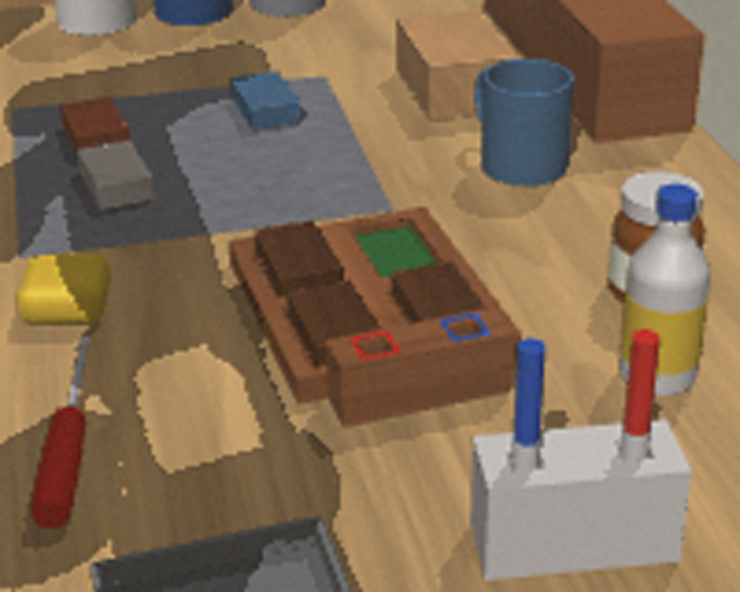

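View pics/c.png

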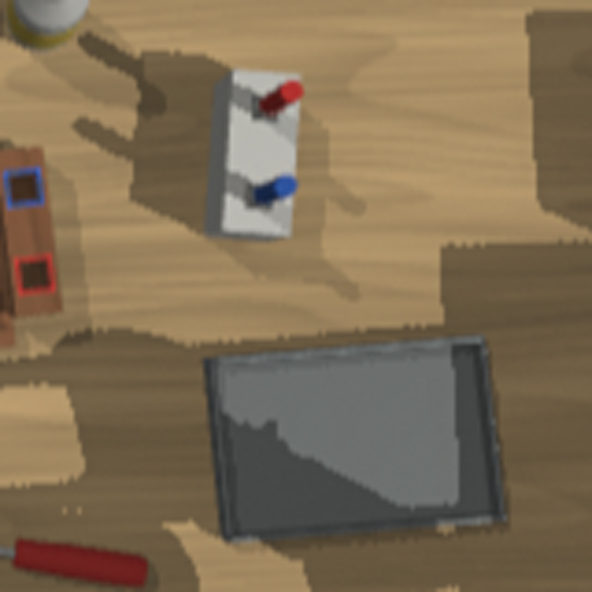

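```bash
cat > h.py <<'E'
from workcell import bot
import cv2,numpy as np
from scipy.spatial.transform import Rotation as R
def cam(n):
    s=bot.read_state();c=bot.read_camera(n)
    if n=="wrist":
        T=np.eye(4);T[:3,:3]=R.from_rotvec(s["tcp_rot"]).as_matrix();T[:3,3]=s["tool_pos"];T=T@c["hand_eye"]
    else:
        T=np.eye(4);T[:3,:3]=R.from_rotvec(c["attitude"]).as_matrix();T[:3,3]=c["xyz"]
    return c["frame"][:,:,::-1].copy(),c["K"],T
def ray(K,T,px,z):
    d=T[:3,:3]@np.linalg.solve(K,[px[0],px[1],1]);return T[:3,3]+d*(z-T[2,3])/d[2]
def proj(K,T,P):
    p=(np.asarray(P)-T[:3,3])@T[:3,:3];p=p@np.asarray(K).T;return p[...,:2]/p[...,2:]
def st():
    s=bot.read_state();p=s["tool_pos"];M=R.from_rotvec(s["tcp_rot"]).as_matrix()
    print("t %.2f"%s["time"],"pos",np.round(p,4),"yaw %.4f"%np.arctan2(M[1,0],M[0,0]),"zax",np.round(M[:,2],4),"F",np.round(s["wrist_force"],1),"w %.3f"%s["width"],"q",np.round(s["q"],2))
def to(x,y,z,yaw,frm=None):
    """delta in tool axes from current pose to tool-down pose"""
    s=bot.read_state();p=s["tool_pos"];M=R.from_rotvec(s["tcp_rot"]).as_matrix()
    G=np.array([[np.cos(yaw),np.sin(yaw),0],[np.sin(yaw),-np.cos(yaw),0],[0,0,-1]])
    d=M.T@(np.array([x,y,z])-p);r=R.from_matrix(M.T@G).as_rotvec()
    print("to",np.round([x,y,z,yaw],4),"d tool",np.round(d,4),"dr",np.round(r,4),"rows>=",np.ceil(max(np.linalg.norm(d)/.0625,np.linalg.norm(r)/.186)))
    # residual in goal frame
    return d,r
E
python3 - <<'E'
from h import *
im,K,T=cam("top")
f=lambda u,v:(160+u/3.3,140+v/3.3)
for n,u,v,z in [("wb",681,168,.05),("wr",691,246,.05),("worn TR",596,169,.036),("worn BR",606,264,.036),("worn BL",492,278,.036),("green",484,185,.012),("sblue",113,254,.024),("sclay",135,448,.024),("swhite",254,433,.024)]:
    print(n,np.round(ray(K,T,f(u,v),z),3))
g=lambda u,v:(360+u/3.7,140+v/3.7)
for n,u,v,z in [("holderTL",232,70,.07),("TR",300,75,.07),("BR",290,238,.07),("BL",222,233,.07),("trayTL",206,358,.025),("TR",485,338,.025),("BR",505,520,.025),("BL",227,538,.025)]:
    print(n,np.round(ray(K,T,g(u,v),z),3))
E
```

```text
wb [ 0.605 -0.104  0.05 ]
wr [ 0.539 -0.11   0.05 ]
worn TR [ 0.608 -0.033  0.036]
worn BR [ 0.526 -0.039  0.036]
worn BL [0.517 0.059 0.036]
green [0.599 0.065 0.012]
sblue [0.547 0.388 0.024]
sclay [0.38  0.369 0.024]
swhite [0.39  0.266 0.024]
holderTL [ 0.687 -0.259  0.07 ]
TR [ 0.682 -0.309  0.07 ]
BR [ 0.561 -0.296  0.07 ]
BL [ 0.566 -0.247  0.07 ]
trayTL [ 0.475 -0.24   0.025]
TR [ 0.484 -0.451  0.025]
BR [ 0.348 -0.458  0.025]
BL [ 0.339 -0.25   0.025]
```

```bash
cat >> h.py <<'E'
def plan(goals,start=None,step=.060,rstep=.18,calls=10):
    """goals: (x,y,z,yaw[,rowsmin]) ; prints rows"""
    s=bot.read_state()
    p=np.array(s["tool_pos"]);M=R.from_rotvec(s["tcp_rot"]).as_matrix()
    if start is not None:p=np.array(start[:3]);c,n=np.cos(start[3]),np.sin(start[3]);M=np.array([[c,n,0],[n,-c,0],[0,0,-1]])
    out=[]
    for g in goals:
        x,y,z,yaw=g[:4];G=np.array([[np.cos(yaw),np.sin(yaw),0],[np.sin(yaw),-np.cos(yaw),0],[0,0,-1]])
        r=R.from_matrix(M.T@G).as_rotvec();d=np.array([x,y,z])-p
        n=int(max(1,np.ceil(np.linalg.norm(d)/step),np.ceil(np.linalg.norm(r)/rstep),g[4] if len(g)>4 else 1))
        for i in range(n):
            tgt=np.array([x,y,z])-d*(n-1-i)/n
            dp=np.round(M.T@(tgt-p),4);Gi=M@R.from_rotvec(r/(n-i)).as_matrix()
            dr=np.round(R.from_matrix(M.T@G).as_rotvec()/(n-i),3)
            p=p+M@dp;M=M@R.from_rotvec(dr).as_matrix()
            out.append('{"delta_pos":%s,"dr":%s}'%(str(dp.tolist()).replace(" ","").replace("-0.0,","0,").replace("-0.0]","0]"),str(dr.tolist()).replace(" ","").replace("-0.0,","0,").replace("-0.0]","0]")))
    for i in range(0,len(out),calls):print(len(out[i:i+calls]),"["+",".join(out[i:i+calls])+"]")
E
python3 - <<'E'
from h import *
plan([(.56,.03,.28,.09)])
E
```

```text
10 [{"delta_pos":[-0.0403,-0.0393,-0.0035],"dr":[0,0.0,-0.101]},{"delta_pos":[-0.0361,-0.0431,-0.0035],"dr":[0,0.0,-0.101]},{"delta_pos":[-0.0316,-0.0466,-0.0034],"dr":[0,0.0,-0.101]},{"delta_pos":[-0.0268,-0.0495,-0.0035],"dr":[0,0.0,-0.101]},{"delta_pos":[-0.0216,-0.0519,-0.0035],"dr":[0,0.0,-0.1]},{"delta_pos":[-0.0163,-0.0539,-0.0035],"dr":[0,0.0,-0.101]},{"delta_pos":[-0.0108,-0.0552,-0.0035],"dr":[0,0.0,-0.1]},{"delta_pos":[-0.0053,-0.056,-0.0034],"dr":[0,0.0,-0.101]},{"delta_pos":[0.0005,-0.0563,-0.0035],"dr":[0,0.0,-0.1]},{"delta_pos":[0.006,-0.0559,-0.0035],"dr":[0,0.0,-0.101]}]
4 [{"delta_pos":[0.0117,-0.0551,-0.0035],"dr":[0,0.0,-0.1]},{"delta_pos":[0.0171,-0.0536,-0.0035],"dr":[0,0.0,-0.101]},{"delta_pos":[0.0224,-0.0516,-0.0035],"dr":[-0.001,0.0,-0.1]},{"delta_pos":[0.0274,-0.0491,-0.0035],"dr":[0,0.0,-0.101]}]
```

>>> {"op": "carry_out", "data": {
  "deltas": [
    {"delta_pos": [-0.04, -0.039, -0.004], "dr": [0, 0, -0.101]},
    {"delta_pos": [-0.036, -0.043, -0.004], "dr": [0, 0, -0.101]},
    {"delta_pos": [-0.032, -0.047, -0.003], "dr": [0, 0, -0.101]},
    {"delta_pos": [-0.027, -0.049, -0.004], "dr": [0, 0, -0.101]},
    {"delta_pos": [-0.022, -0.052, -0.003], "dr": [0, 0, -0.1]},
    {"delta_pos": [-0.016, -0.054, -0.004], "dr": [0, 0, -0.101]},
    {"delta_pos": [-0.011, -0.055, -0.003], "dr": [0, 0, -0.1]},
    {"delta_pos": [-0.005, -0.056, -0.004], "dr": [0, 0, -0.101]},
    {"delta_pos": [0, -0.056, -0.003], "dr": [0, 0, -0.1]},
    {"delta_pos": [0.006, -0.056, -0.004], "dr": [0, 0, -0.101]}
  ]
}}

```text
time: 1.45
tool_pos: [0.4475, -0.1638, 0.2674]
tcp_rot: [3.104, -0.483, 0.001]
wrist_force: [0.7, -1.7, 1.0]
width: 0.996
```

>>> {"op": "carry_out", "data": {
  "deltas": [
    {"delta_pos": [0.012, -0.055, -0.003], "dr": [0, 0, -0.1]},
    {"delta_pos": [0.017, -0.054, -0.004], "dr": [0, 0, -0.101]},
    {"delta_pos": [0.022, -0.052, -0.004], "dr": [0, 0, -0.1]},
    {"delta_pos": [0.027, -0.049, -0.004], "dr": [0, 0, -0.101]}
  ],
  "grip": 0.72
}}

```text
time: 1.95
tool_pos: [0.559, 0.0321, 0.2824]
tcp_rot: [3.138, 0.147, 0.0]
wrist_force: [0.2, -0.7, 0.6]
width: 0.72
```

```bash
python3 - <<'E'
from h import *
st()
im,K,T=cam("wrist");np.savez("w1.npz",K=K,T=T);cv2.imwrite("pics/w1.png",im);st()
E
```

```text
t 1.95 pos [0.559  0.0321 0.2824] yaw 0.0937 zax [ 3.e-04 -2.e-04 -1.e+00] F [ 0.2 -0.7  0.6] w 0.720 q [ 0.01  0.02  1.79 -0.    1.33 -0.08]
t 2.00 pos [0.562  0.0378 0.2829] yaw 0.0995 zax [ 0.0037  0.0054 -1.    ] F [4.3 3.6 1.1] w 0.724 q [ 0.02  0.02  1.78  0.01  1.33 -0.08]
```

View pics/w1.png

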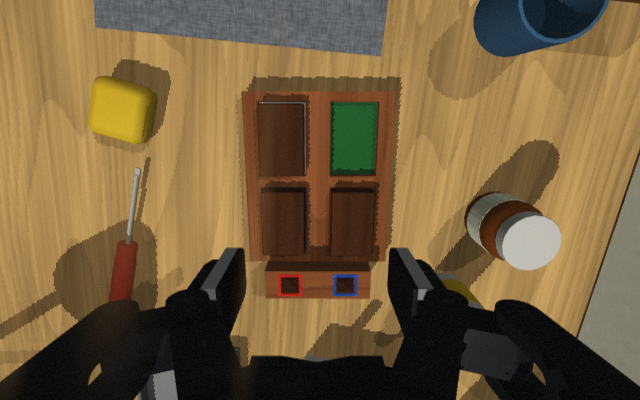

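```bash
python3 - <<'E'
from h import *
cam("top");cam("top")
st()
im,K,T=cam("wrist");np.savez("w1.npz",K=K,T=T);cv2.imwrite("pics/w2.png",im);st()
cv2.imwrite("pics/w2z.png",cv2.resize(im[70:310,230:410],None,fx=2.5,fy=2.5,interpolation=cv2.INTER_CUBIC))
E
```

```text
t 2.10 pos [0.5591 0.0326 0.2821] yaw 0.0939 zax [-3.e-04  2.e-04 -1.e+00] F [ 0.2 -0.5  0.4] w 0.723 q [ 0.01  0.02  1.79  0.    1.33 -0.08]
t 2.15 pos [0.5584 0.0311 0.2819] yaw 0.0919 zax [-1.e-03 -5.e-04 -1.e+00] F [-0.1 -0.   0. ] w 0.722 q [ 0.01  0.02  1.79 -0.    1.34 -0.08]
```

View pics/w2z.png

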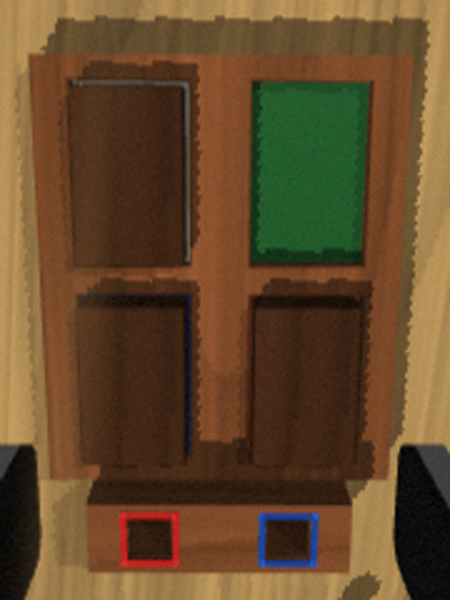

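```bash
cat >> h.py <<'E'
from scipy.optimize import least_squares
def fit(K,T,obj,pix,x0):
    obj=np.array(obj,float);pix=np.array(pix,float)
    def f(v):
        c,s=np.cos(v[2]),np.sin(v[2])
        P=obj.copy();P[:,0]=v[0]+c*obj[:,0]-s*obj[:,1];P[:,1]=v[1]+s*obj[:,0]+c*obj[:,1]
        return (proj(K,T,P)-pix).ravel()
    r=least_squares(f,x0,loss="soft_l1");print("fit",np.round(r.x,4));print(np.round(f(r.x).reshape(-1,2),1).tolist());return r.x
E
python3 - <<'E'
from h import *
d=np.load("w1.npz");K,T=d["K"],d["T"]
o=[(-.085,.102,.022),(.085,.102,.022),(-.085,-.102,.022),(.085,-.102,.022),(-.063,-.102,.05),(.063,-.102,.05),(.063,-.138,.05),(-.063,-.138,.05),(.014,.091,.022),(.068,.091,.022),(.068,.007,.022),(.014,.007,.022)]
p=[(30,55),(413,55),(52,480),(387,478),(88,505),(352,505),(350,572),(88,572),(252,80),(373,80),(364,265),(250,265)]
p=[(230+u/2.5,70+v/2.5) for u,v in p]
v=fit(K,T,o,p,[.563,.013,.09])
c,s=np.cos(v[2]),np.sin(v[2])
inv=lambda P:(c*(P[0]-v[0])+s*(P[1]-v[1]),-s*(P[0]-v[0])+c*(P[1]-v[1]))
for n,u,w,z in[("red",150,540,.05),("blue",289,540,.05)]:
    print(n,np.round(inv(ray(K,T,(230+u/2.5,70+w/2.5),z)),4))
for q in[[(77,83),(188,83),(186,265),(72,265)],[(80,310),(188,310),(185,462),(80,465)],[(254,310),(362,310),(360,465),(252,465)]]:
    print(np.round([inv(ray(K,T,(230+u/2.5,70+w/2.5),.036)) for u,w in q],4).tolist())
E
```

```text
fit [0.5625 0.0139 0.0933]
[[-0.8, -0.3], [-0.0, -0.2], [-0.5, -0.5], [0.6, 0.4], [-0.6, -0.3], [0.5, -0.2], [0.0, 0.2], [0.5, 0.1], [-0.0, 0.1], [0.1, 0.1], [0.2, 0.4], [-0.1, 0.4]]
red [-0.0333 -0.1207]
blue [ 0.0331 -0.1206]
[[-0.0617, 0.0896], [-0.014, 0.0897], [-0.0155, 0.0102], [-0.0673, 0.0101]]
[[-0.0645, -0.0109], [-0.0148, -0.0109], [-0.0168, -0.0866], [-0.0676, -0.0882]]
[[0.0156, -0.0109], [0.0653, -0.0108], [0.0678, -0.0881], [0.0156, -0.0881]]
```

```bash
cat >> h.py <<'E'
BRD=(.5625,.0139,.0933);TRAY=(.4115,-.350,.045);HOLD=(.624,-.278,-.1)
def B(x,y,F=BRD):
    c,s=np.cos(F[2]),np.sin(F[2]);return F[0]+c*x-s*y,F[1]+s*x+c*y
E
python3 - <<'E'
from h import *
print(B(.041,-.049),B(-.041,-.049),B(-.041,.049),B(0,.046,TRAY),B(0,-.046,TRAY))
x,y=B(.0415,-.049)
plan([(x,y,.09,.093),(x,y,.026,.093,3)])
E
```

```text
(np.float64(0.6078867493618991), np.float64(-0.03106713224523167)) (np.float64(0.5262433910287179), np.float64(-0.03870663747003364)) (np.float64(0.5171132506381009), np.float64(0.05886713224523167)) (np.float64(0.4094306985542676), np.float64(-0.3040465671409992)) (np.float64(0.41356930144573234), np.float64(-0.39595343285900075))
7 [{"delta_pos":[0.0111,0.0166,0.048],"dr":[0.0,0.0,0]},{"delta_pos":[0.011,0.0166,0.0479],"dr":[0.0,0.0,0]},{"delta_pos":[0.0111,0.0166,0.048],"dr":[0.0,0.001,-0.001]},{"delta_pos":[0.011,0.0166,0.048],"dr":[0.0,0.0,0]},{"delta_pos":[0.0,0,0.0213],"dr":[0.0,0.0,0]},{"delta_pos":[0.0,0,0.0213],"dr":[0.0,0.0,0]},{"delta_pos":[0.0,0,0.0214],"dr":[0.0,0.0,0]}]
```

>>> {"op": "carry_out", "data": {
  "deltas": [
    {"delta_pos": [0.011, 0.0166, 0.048], "dr": [0, 0, 0]},
    {"delta_pos": [0.011, 0.0166, 0.048], "dr": [0, 0, 0]},
    {"delta_pos": [0.011, 0.0166, 0.048], "dr": [0, 0, 0]},
    {"delta_pos": [0.011, 0.0166, 0.048], "dr": [0, 0, 0]},
    {"delta_pos": [0, 0, 0.022], "dr": [0, 0, 0]},
    {"delta_pos": [0, 0, 0.021], "dr": [0, 0, 0]},
    {"delta_pos": [0, 0, 0.021], "dr": [0, 0, 0]},
    {"delta_pos": [0, 0, 0], "dr": [0, 0, 0]}
  ],
  "force": 40,
  "grip": 0.72
}}

```text
time: 3.15
tool_pos: [0.6064, -0.032, 0.0245]
tcp_rot: [-3.138, -0.141, 0.006]
wrist_force: [0.2, 1.4, 0.5]
width: 0.727
```

```bash
python3 - <<'E'
from h import *
st()
im,K,T=cam("wrist");cv2.imwrite("pics/w3.png",im)
im,K,T=cam("side");cv2.imwrite("pics/s3.png",cv2.resize(im[160:280,240:420],None,fx=4,fy=4));st()
E
```

```text
t 3.15 pos [ 0.6064 -0.032   0.0245] yaw 0.0897 zax [-3.6e-03  3.0e-04 -1.0e+00] F [0.2 1.4 0.5] w 0.727 q [-0.09  0.34  1.92 -0.    0.88 -0.18]
t 3.25 pos [ 0.6085 -0.0319  0.0268] yaw 0.0901 zax [ 7.e-04 -1.e-04 -1.e+00] F [ 0.6  0.4 -0.2] w 0.723 q [-0.09  0.34  1.92 -0.    0.88 -0.18]
```

View pics/w3.png

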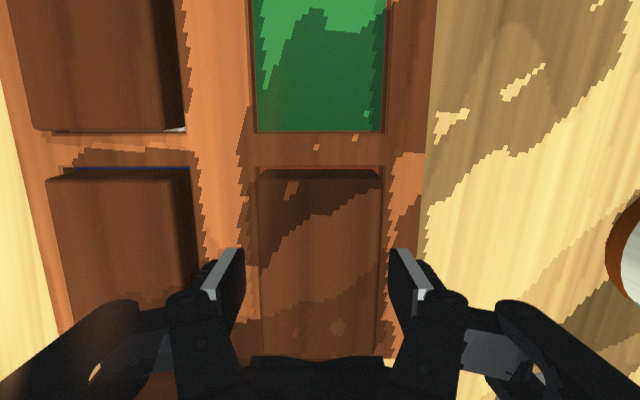

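View pics/s3.png

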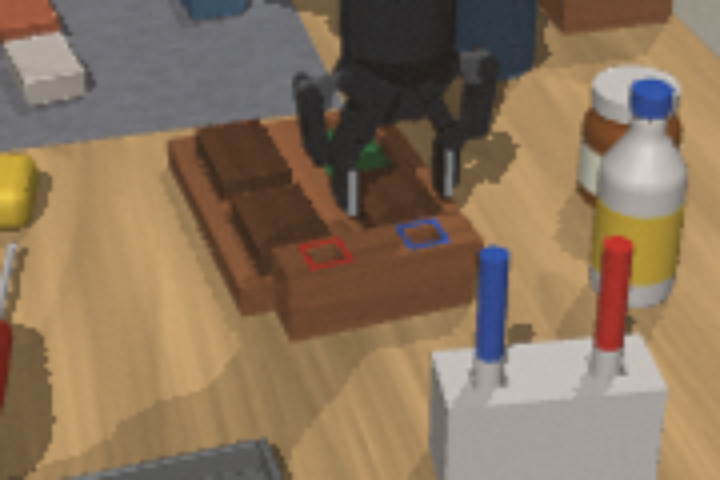

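>>> {"op": "carry_out", "data": {
  "deltas": [
    {"delta_pos": [0, 0, 0.003], "dr": [0, 0, 0]},
    {"delta_pos": [0, 0, 0.002], "dr": [0, 0, 0]}
  ]
}}

```text
time: 3.5
tool_pos: [0.609, -0.0318, 0.0222]
tcp_rot: [3.138, 0.142, 0.003]
wrist_force: [0.1, -0.1, 0.1]
width: 0.721
```

>>> {"op": "carry_out", "data": {
  "deltas": [
    {"delta_pos": [0, 0, 0], "dr": [0, 0, 0]},
    {"delta_pos": [0, 0, 0], "dr": [0, 0, 0]},
    {"delta_pos": [0, 0, 0], "dr": [0, 0, 0]},
    {"delta_pos": [0, 0, 0], "dr": [0, 0, 0]}
  ],
  "grip": 0.4,
  "force": 40
}}

```text
time: 4.0
tool_pos: [0.6088, -0.0319, 0.0219]
tcp_rot: [3.138, 0.141, 0.002]
wrist_force: [-0.4, 0.7, 5.0]
width: 0.571
```

```bash
python3 - <<'E'
from h import *
st()
x,y=B(.0415,-.049);p=bot.read_state()["tool_pos"]
tx,ty=B(0,-.046,TRAY)
plan([(p[0],p[1],.10,.093,2),((p[0]+tx)/2,(p[1]+ty)/2,.12,.07),(tx,ty,.09,.045),(tx,ty,.022,.045,2)])
E
```

```text
t 4.00 pos [ 0.6088 -0.0319  0.0219] yaw 0.0901 zax [ 0.001 -0.    -1.   ] F [-0.4  0.7  5. ] w 0.571 q [-0.09  0.35  1.92  0.    0.88 -0.18]
10 [{"delta_pos":[0.0,0.0,-0.0391],"dr":[0.0,-0.001,-0.001]},{"delta_pos":[0.0,0.0,-0.039],"dr":[0.0,0,-0.002]},{"delta_pos":[-0.0285,0.043,-0.005],"dr":[0.0,0,0.006]},{"delta_pos":[-0.0283,0.0433,-0.005],"dr":[0.0,0,0.006]},{"delta_pos":[-0.028,0.0433,-0.005],"dr":[0.0,0,0.006]},{"delta_pos":[-0.0277,0.0436,-0.005],"dr":[0.0,0,0.005]},{"delta_pos":[-0.0275,0.0437,0.0075],"dr":[0.0,0,0.006]},{"delta_pos":[-0.0273,0.0438,0.0075],"dr":[0.0,0,0.006]},{"delta_pos":[-0.027,0.044,0.0075],"dr":[0.0,0,0.007]},{"delta_pos":[-0.0267,0.0443,0.0075],"dr":[0.0,0,0.006]}]
2 [{"delta_pos":[0.0,0,0.034],"dr":[0.0,0,0.0]},{"delta_pos":[0.0,-0.0001,0.034],"dr":[0.0,0,0.0]}]
```

>>> {"op": "carry_out", "data": {
  "deltas": [
    {"delta_pos": [0, 0, -0.02], "dr": [0, 0, 0]},
    {"delta_pos": [0, 0, -0.058], "dr": [0, 0, 0]},
    {"delta_pos": [-0.0285, 0.043, -0.005], "dr": [0, 0, 0.006]},
    {"delta_pos": [-0.028, 0.043, -0.005], "dr": [0, 0, 0.006]},
    {"delta_pos": [-0.028, 0.043, -0.005], "dr": [0, 0, 0.006]},
    {"delta_pos": [-0.028, 0.0435, -0.005], "dr": [0, 0, 0.005]},
    {"delta_pos": [-0.0275, 0.0435, 0.0075], "dr": [0, 0, 0.006]},
    {"delta_pos": [-0.0275, 0.044, 0.0075], "dr": [0, 0, 0.006]},
    {"delta_pos": [-0.027, 0.044, 0.0075], "dr": [0, 0, 0.006]},
    {"delta_pos": [-0.027, 0.0445, 0.0075], "dr": [0, 0, 0.006]}
  ]
}}

```text
time: 5.25
tool_pos: [0.4104, -0.3964, 0.09]
tcp_rot: [3.14, 0.067, 0.001]
wrist_force: [0.5, -0.3, -0.5]
width: 0.575
```

```bash
python3 - <<'E'
from h import *
st()
im,K,T=cam("wrist");cv2.imwrite("pics/w4.png",im);st();np.savez("w4.npz",K=K,T=T)
tx,ty=B(0,-.046,TRAY)
plan([(tx,ty,.018,.045,2)])
E
```

```text
t 5.25 pos [ 0.4104 -0.3964  0.09  ] yaw 0.0428 zax [ 5.e-04 -5.e-04 -1.e+00] F [ 0.5 -0.3 -0.5] w 0.575 q [-0.81  0.2   1.96  0.    0.98 -0.85]
t 5.30 pos [ 0.4074 -0.4013  0.0892] yaw 0.0409 zax [-0.002 -0.004 -1.   ] F [-1.6 -3.1 -1.1] w 0.577 q [-0.82  0.2   1.96 -0.01  0.98 -0.86]
2 [{"delta_pos":[0.0033,-0.0027,0.0356],"dr":[0.002,0.001,-0.002]},{"delta_pos":[0.0032,-0.0026,0.0356],"dr":[0.002,0.001,-0.002]}]
```

View pics/w4.png

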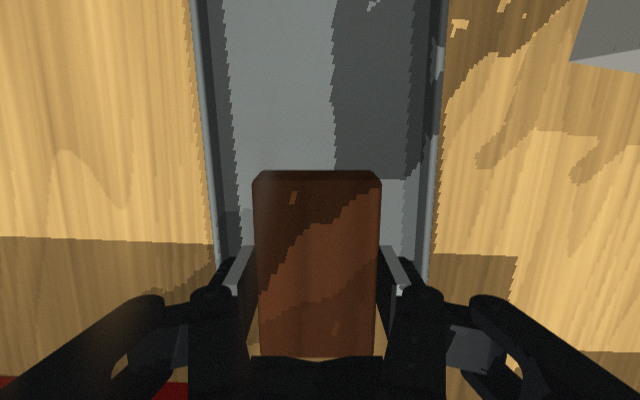

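>>> {"op": "carry_out", "data": {
  "deltas": [
    {"delta_pos": [0, 0, 0.035], "dr": [0, 0, 0]},
    {"delta_pos": [0, 0, 0.03], "dr": [0, 0, 0]},
    {"delta_pos": [0, 0, 0.007], "dr": [0, 0, 0]},
    {"delta_pos": [0, 0, 0], "dr": [0, 0, 0]}
  ]
}}

```text
time: 5.8
tool_pos: [0.4115, -0.3948, 0.0176]
tcp_rot: [-3.141, -0.068, 0.001]
wrist_force: [0.5, -0.0, -0.7]
width: 0.568
```

>>> {"op": "carry_out", "data": {
  "deltas": [
    {"delta_pos": [0, 0, 0], "dr": [0, 0, 0]},
    {"delta_pos": [0, 0, 0], "dr": [0, 0, 0]},
    {"delta_pos": [0, 0, -0.01], "dr": [0, 0, 0]},
    {"delta_pos": [0, 0, -0.06], "dr": [0, 0, 0]}
  ],
  "grip": 0.72
}}

```text
time: 6.3
tool_pos: [0.4087, -0.3921, 0.0844]
tcp_rot: [-3.134, -0.068, 0.01]
wrist_force: [0.3, -0.6, -0.5]
width: 0.719
```

```bash
python3 - <<'E'
from h import *
st()
x,y=B(-.0415,-.049);p=bot.read_state()["tool_pos"]
plan([((p[0]+x)/2,(p[1]+y)/2,.12,.07),(x,y,.085,.093),(x,y,.0225,.093,2),(x,y,.0225,.093)])
E
```

```text
t 6.30 pos [ 0.4087 -0.3921  0.0844] yaw 0.0431 zax [-0.0065  0.0068 -1.    ] F [ 0.3 -0.6 -0.5] w 0.719 q [-0.81  0.2   1.97 -0.    0.98 -0.85]
10 [{"delta_pos":[0.0165,-0.0436,-0.0087],"dr":[-0.002,0.002,-0.007]},{"delta_pos":[0.0168,-0.0434,-0.0087],"dr":[-0.002,0.001,-0.007]},{"delta_pos":[0.0171,-0.0433,-0.0088],"dr":[-0.002,0.002,-0.006]},{"delta_pos":[0.0173,-0.0431,-0.0089],"dr":[-0.001,0.001,-0.007]},{"delta_pos":[0.0177,-0.043,0.0088],"dr":[0,0.0,-0.006]},{"delta_pos":[0.0179,-0.043,0.0087],"dr":[0,0.0,-0.006]},{"delta_pos":[0.0183,-0.0428,0.0088],"dr":[0,0.0,-0.005]},{"delta_pos":[0.0184,-0.0427,0.0087],"dr":[0,0.0,-0.006]},{"delta_pos":[0,0,0.0313],"dr":[0,0.0,0.0]},{"delta_pos":[0,0,0.0312],"dr":[0,0.0,0.0]}]
1 [{"delta_pos":[0,0,0.0],"dr":[0,0.0,0.0]}]
```

```bash
python3 - <<'E'
from h import *
x,y=B(-.0415,-.049)
plan([((.41+x)/2,(-.395+y)/2,.125,.07),(x,y,.085,.093)],start=(.4112,-.3955,.088,.043))
E
```

```text
8 [{"delta_pos":[0.0161,-0.044,-0.0093],"dr":[0.0,0.0,-0.007]},{"delta_pos":[0.0164,-0.0439,-0.0092],"dr":[0.0,0.0,-0.007]},{"delta_pos":[0.0166,-0.0438,-0.0092],"dr":[0.0,0.0,-0.007]},{"delta_pos":[0.017,-0.0436,-0.0093],"dr":[0.0,0.0,-0.006]},{"delta_pos":[0.0176,-0.0434,0.01],"dr":[0.0,0.0,-0.006]},{"delta_pos":[0.0178,-0.0433,0.01],"dr":[0.0,0.0,-0.006]},{"delta_pos":[0.0181,-0.0432,0.01],"dr":[0.0,0.0,-0.005]},{"delta_pos":[0.0182,-0.0431,0.01],"dr":[0.0,0.0,-0.006]}]
```

>>> {"op": "carry_out", "data": {
  "deltas": [
    {"delta_pos": [0.016, -0.044, -0.009], "dr": [0, 0, -0.007]},
    {"delta_pos": [0.0165, -0.044, -0.009], "dr": [0, 0, -0.007]},
    {"delta_pos": [0.0165, -0.044, -0.009], "dr": [0, 0, -0.007]},
    {"delta_pos": [0.017, -0.0435, -0.01], "dr": [0, 0, -0.006]},
    {"delta_pos": [0.0175, -0.0435, 0.01], "dr": [0, 0, -0.006]},
    {"delta_pos": [0.018, -0.043, 0.01], "dr": [0, 0, -0.006]},
    {"delta_pos": [0.018, -0.043, 0.01], "dr": [0, 0, -0.006]},
    {"delta_pos": [0.018, -0.043, 0.01], "dr": [0, 0, -0.006]},
    {"delta_pos": [0, 0, 0.03], "dr": [0, 0, 0]},
    {"delta_pos": [0, 0, 0], "dr": [0, 0, 0]}
  ]
}}

```text
time: 7.55
tool_pos: [0.5236, -0.0377, 0.053]
tcp_rot: [-3.137, -0.15, 0.007]
wrist_force: [0.7, 0.2, 0.5]
width: 0.72
```

```bash
python3 - <<'E'
from h import *
st()
x,y=B(-.0415,-.049)
plan([(x,y,.022,.093)])
E
```

```text
t 7.55 pos [ 0.5236 -0.0377  0.053 ] yaw 0.0954 zax [-4.4e-03  5.0e-04 -1.0e+00] F [0.7 0.2 0.5] w 0.720 q [-0.12  0.17  2.08 -0.    0.9  -0.21]
1 [{"delta_pos":[0.0021,0.0013,0.0309],"dr":[-0.001,0.004,0.002]}]
```

>>> {"op": "carry_out", "data": {
  "deltas": [
    {"delta_pos": [0.0005, 0.001, 0.02], "dr": [0, 0, 0]},
    {"delta_pos": [0, 0, 0.011], "dr": [0, 0, 0]},
    {"delta_pos": [0, 0, 0], "dr": [0, 0, 0]}
  ]
}}

```text
time: 7.92
tool_pos: [0.5256, -0.04, 0.0233]
tcp_rot: [-3.138, -0.146, 0.002]
wrist_force: [0.4, 0.1, 0.3]
width: 0.725
```

>>> {"op": "carry_out", "data": {
  "deltas": [
    {"delta_pos": [0, 0, 0], "dr": [0, 0, 0]},
    {"delta_pos": [0, 0, 0], "dr": [0, 0, 0]},
    {"delta_pos": [0, 0, 0], "dr": [0, 0, 0]},
    {"delta_pos": [0, 0, 0], "dr": [0, 0, 0]}
  ],
  "grip": 0.4
}}

```text
time: 8.43
tool_pos: [0.5272, -0.0398, 0.0243]
tcp_rot: [3.138, 0.148, 0.003]
wrist_force: [-0.2, -0.2, 6.3]
width: 0.574
```

```bash
python3 - <<'E'
from h import *
st()
p=bot.read_state()["tool_pos"]
tx,ty=B(0,.044,TRAY)
plan([(p[0],p[1],.10,.093,2),((p[0]+tx)/2,(p[1]+ty)/2,.12,.07),(tx,ty,.085,.045)])
E
```

```text
t 8.43 pos [ 0.5272 -0.0398  0.0243] yaw 0.0940 zax [ 1.8e-03 -5.0e-04 -1.0e+00] F [-0.2 -0.2  6.3] w 0.574 q [-0.12  0.21  2.09 -0.    0.84 -0.22]
8 [{"delta_pos":[0.0001,0.0,-0.0378],"dr":[0.0,-0.001,0.001]},{"delta_pos":[0,0.0,-0.0379],"dr":[0.001,-0.001,0.0]},{"delta_pos":[-0.0236,0.0424,-0.0067],"dr":[0,0.0,0.008]},{"delta_pos":[-0.0234,0.0425,-0.0066],"dr":[0,0.0,0.008]},{"delta_pos":[-0.0229,0.0428,-0.0067],"dr":[0,0.0,0.007]},{"delta_pos":[-0.0227,0.0429,0.0117],"dr":[0,0.0,0.008]},{"delta_pos":[-0.0223,0.043,0.0116],"dr":[0,0.0,0.009]},{"delta_pos":[-0.0219,0.0433,0.0117],"dr":[0,0.0,0.008]}]
```

>>> {"op": "carry_out", "data": {
  "deltas": [
    {"delta_pos": [0, 0, -0.02], "dr": [0, 0, 0]},
    {"delta_pos": [0, 0, -0.057], "dr": [0, 0, 0]},
    {"delta_pos": [-0.0235, 0.0425, -0.0065], "dr": [0, 0, 0.008]},
    {"delta_pos": [-0.0235, 0.0425, -0.0065], "dr": [0, 0, 0.008]},
    {"delta_pos": [-0.023, 0.043, -0.0065], "dr": [0, 0, 0.008]},
    {"delta_pos": [-0.0225, 0.043, 0.0115], "dr": [0, 0, 0.008]},
    {"delta_pos": [-0.0225, 0.043, 0.0115], "dr": [0, 0, 0.008]},
    {"delta_pos": [-0.022, 0.0435, 0.0115], "dr": [0, 0, 0.008]},
    {"delta_pos": [0, 0, 0], "dr": [0, 0, 0]}
  ]
}}

```text
time: 9.55
tool_pos: [0.4064, -0.3081, 0.0839]
tcp_rot: [-3.14, -0.065, 0.003]
wrist_force: [-0.8, 0.2, -0.5]
width: 0.57
```

>>> {"op": "carry_out", "data": {
  "deltas": [
    {"delta_pos": [0, 0, 0.035], "dr": [0, 0, 0]},
    {"delta_pos": [0, 0, 0.022], "dr": [0, 0, 0]},
    {"delta_pos": [0, 0, 0.007], "dr": [0, 0, 0]},
    {"delta_pos": [0, 0, 0], "dr": [0, 0, 0]}
  ]
}}

```text
time: 10.05
tool_pos: [0.4088, -0.3057, 0.0211]
tcp_rot: [-3.14, -0.074, 0.001]
wrist_force: [-0.1, 0.1, 0.3]
width: 0.573
```

```bash
python3 - <<'E'
from h import *
st()
im,K,T=cam("wrist");cv2.imwrite("pics/w5.png",im);st();np.savez("w4.npz",K=K,T=T)
x,y=B(-.0415,.049)
E
```

```text
t 10.05 pos [ 0.4088 -0.3057  0.0211] yaw 0.0468 zax [-6.e-04  7.e-04 -1.e+00] F [-0.1  0.1  0.3] w 0.573 q [-0.69  0.19  2.13  0.    0.82 -0.74]
t 10.10 pos [ 0.4093 -0.3063  0.0218] yaw 0.0467 zax [ 6.e-04 -3.e-04 -1.e+00] F [-0.7  0.  -1.3] w 0.572 q [-0.69  0.19  2.13  0.    0.82 -0.74]
```

View pics/w5.png

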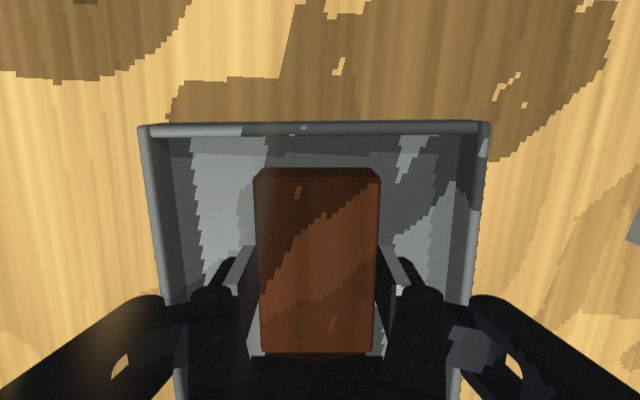

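>>> {"op": "carry_out", "data": {
  "deltas": [
    {"delta_pos": [0, 0, 0.002], "dr": [0, 0, 0]}
  ]
}}

```text
time: 10.22
tool_pos: [0.4098, -0.3071, 0.0206]
tcp_rot: [3.139, 0.073, 0.003]
wrist_force: [-0.1, 0.4, -0.6]
width: 0.57
```

>>> {"op": "carry_out", "data": {
  "deltas": [
    {"delta_pos": [0, 0, 0], "dr": [0, 0, 0]},
    {"delta_pos": [0, 0, 0], "dr": [0, 0, 0]},
    {"delta_pos": [0, 0, -0.01], "dr": [0, 0, 0]},
    {"delta_pos": [0, 0, -0.06], "dr": [0, 0, 0]}
  ],
  "grip": 0.72
}}

```text
time: 10.72
tool_pos: [0.4054, -0.3039, 0.0864]
tcp_rot: [-3.134, -0.072, 0.012]
wrist_force: [0.0, -1.3, 0.7]
width: 0.72
```

```bash
python3 - <<'E'
from h import *
x,y=B(-.0415,.049)
st()
plan([((.41+x)/2,(-.306+y)/2,.125,.07),(x,y,.085,.093)],start=(.409,-.306,.089,.0465))
E
```

```text
t 10.72 pos [ 0.4054 -0.3039  0.0864] yaw 0.0458 zax [-0.0075  0.0062 -1.    ] F [ 0.  -1.3  0.7] w 0.720 q [-0.69  0.09  2.09 -0.    0.97 -0.74]
8 [{"delta_pos":[0.0157,-0.0449,-0.009],"dr":[0.0,0.0,-0.006]},{"delta_pos":[0.0159,-0.0448,-0.009],"dr":[0.0,0.0,-0.006]},{"delta_pos":[0.0163,-0.0448,-0.009],"dr":[0.0,0.0,-0.006]},{"delta_pos":[0.0164,-0.0446,-0.009],"dr":[0.0,0.0,-0.005]},{"delta_pos":[0.0165,-0.0446,0.01],"dr":[0.0,0.0,-0.006]},{"delta_pos":[0.0167,-0.0444,0.01],"dr":[0.0,0.0,-0.006]},{"delta_pos":[0.017,-0.0444,0.01],"dr":[0.0,0.0,-0.006]},{"delta_pos":[0.0173,-0.0443,0.01],"dr":[0.0,0.0,-0.005]}]
```

>>> {"op": "carry_out", "data": {
  "deltas": [
    {"delta_pos": [0.016, -0.045, -0.009], "dr": [0, 0, -0.006]},
    {"delta_pos": [0.016, -0.045, -0.009], "dr": [0, 0, -0.006]},
    {"delta_pos": [0.016, -0.045, -0.009], "dr": [0, 0, -0.006]},
    {"delta_pos": [0.0165, -0.0445, -0.009], "dr": [0, 0, -0.006]},
    {"delta_pos": [0.0165, -0.0445, 0.01], "dr": [0, 0, -0.006]},
    {"delta_pos": [0.0165, -0.0445, 0.01], "dr": [0, 0, -0.006]},
    {"delta_pos": [0.017, -0.0445, 0.01], "dr": [0, 0, -0.005]},
    {"delta_pos": [0.0175, -0.044, 0.01], "dr": [0, 0, -0.005]},
    {"delta_pos": [0, 0, 0.03], "dr": [0, 0, 0]},
    {"delta_pos": [0, 0, 0], "dr": [0, 0, 0]}
  ]
}}

```text
time: 11.98
tool_pos: [0.5142, 0.059, 0.0537]
tcp_rot: [3.138, 0.147, -0.008]
wrist_force: [0.6, 0.4, -0.6]
width: 0.721
```

```bash
python3 - <<'E'
from h import *
st()
x,y=B(-.0415,.049)
plan([(x,y,.022,.093)])
E
```

```text
t 11.97 pos [0.5142 0.059  0.0537] yaw 0.0933 zax [-5.e-03 -4.e-04 -1.e+00] F [ 0.6  0.4 -0.6] w 0.721 q [ 0.07  0.15  2.09 -0.    0.9  -0.03]
1 [{"delta_pos":[0.0025,0.0004,0.0317],"dr":[0,0.005,0.0]}]
```

>>> {"op": "carry_out", "data": {
  "deltas": [
    {"delta_pos": [0, 0, 0.02], "dr": [0, 0, 0]},
    {"delta_pos": [0, 0, 0.0125], "dr": [0, 0, 0]},
    {"delta_pos": [0, 0, 0], "dr": [0, 0, 0]}
  ]
}}

```text
time: 12.35
tool_pos: [0.5157, 0.058, 0.0225]
tcp_rot: [3.138, 0.143, -0.003]
wrist_force: [-0.1, -0.5, -0.5]
width: 0.718
```

>>> {"op": "carry_out", "data": {
  "deltas": [
    {"delta_pos": [0, 0, 0], "dr": [0, 0, 0]},
    {"delta_pos": [0, 0, 0], "dr": [0, 0, 0]},
    {"delta_pos": [0, 0, 0], "dr": [0, 0, 0]},
    {"delta_pos": [0, 0, 0], "dr": [0, 0, 0]}
  ],
  "grip": 0.4
}}

```text
time: 12.85
tool_pos: [0.5173, 0.0584, 0.0237]
tcp_rot: [3.138, 0.144, 0.002]
wrist_force: [0.4, -1.4, 5.5]
width: 0.566
```

```bash
python3 - <<'E'
from h import *
st()
p=bot.read_state()["tool_pos"]
tx,ty=.411,-.350
plan([(p[0],p[1],.10,.093,2),((p[0]+tx)/2,(p[1]+ty)/2,.12,.07),(tx,ty,.1,.045)])
E
```

```text
t 12.85 pos [0.5173 0.0584 0.0237] yaw 0.0920 zax [ 1.6e-03 -2.0e-04 -1.0e+00] F [ 0.4 -1.4  5.5] w 0.566 q [ 0.06  0.2   2.11 -0.    0.83 -0.03]
10 [{"delta_pos":[0.0001,0.0,-0.0381],"dr":[0.0,-0.001,0]},{"delta_pos":[0,0.0,-0.0382],"dr":[0.0,-0.001,-0.001]},{"delta_pos":[-0.018,0.0496,-0.005],"dr":[0.0,0.0,0.006]},{"delta_pos":[-0.0177,0.0497,-0.005],"dr":[0.0,0.0,0.006]},{"delta_pos":[-0.0174,0.0498,-0.0049],"dr":[0.0,0.0,0.006]},{"delta_pos":[-0.017,0.05,-0.005],"dr":[0.0,0.0,0.005]},{"delta_pos":[-0.0168,0.05,0.005],"dr":[0.0,0.0,0.006]},{"delta_pos":[-0.0166,0.0501,0.005],"dr":[0.0,0.0,0.006]},{"delta_pos":[-0.0162,0.0502,0.0051],"dr":[0.0,0.0,0.007]},{"delta_pos":[-0.0159,0.0503,0.005],"dr":[0.0,0.0,0.006]}]
```

>>> {"op": "carry_out", "data": {
  "deltas": [
    {"delta_pos": [0, 0, -0.02], "dr": [0, 0, 0]},
    {"delta_pos": [0, 0, -0.056], "dr": [0, 0, 0]},
    {"delta_pos": [-0.018, 0.0495, -0.005], "dr": [0, 0, 0.006]},
    {"delta_pos": [-0.0175, 0.05, -0.005], "dr": [0, 0, 0.006]},
    {"delta_pos": [-0.0175, 0.05, -0.005], "dr": [0, 0, 0.006]},
    {"delta_pos": [-0.017, 0.05, -0.005], "dr": [0, 0, 0.006]},
    {"delta_pos": [-0.017, 0.05, 0.005], "dr": [0, 0, 0.006]},
    {"delta_pos": [-0.0165, 0.05, 0.005], "dr": [0, 0, 0.006]},
    {"delta_pos": [-0.016, 0.05, 0.005], "dr": [0, 0, 0.006]},
    {"delta_pos": [-0.016, 0.05, 0.005], "dr": [0, 0, 0.006]}
  ]
}}

```text
time: 14.1
tool_pos: [0.4088, -0.3507, 0.0982]
tcp_rot: [-3.14, -0.069, 0.0]
wrist_force: [0.3, 0.9, -0.8]
width: 0.572
```

>>> {"op": "carry_out", "data": {
  "deltas": [
    {"delta_pos": [0, 0, 0], "dr": [0, 0, 0]},
    {"delta_pos": [0, 0, 0.03], "dr": [0, 0, 0]},
    {"delta_pos": [0, 0, 0.023], "dr": [0, 0, 0]},
    {"delta_pos": [0, 0, 0.005], "dr": [0, 0, 0]},
    {"delta_pos": [0, 0, 0], "dr": [0, 0, 0]},
    {"delta_pos": [0, 0, 0], "dr": [0, 0, 0]}
  ]
}}

```text
time: 14.85
tool_pos: [0.4099, -0.3488, 0.0408]
tcp_rot: [-3.14, -0.07, -0.0]
wrist_force: [-0.3, -1.0, -0.6]
width: 0.571
```

```bash
python3 - <<'E'
from h import *
st()
im,K,T=cam("wrist");cv2.imwrite("pics/w6.png",im)
im,K,T=cam("side");cv2.imwrite("pics/s6.png",cv2.resize(im[180:380,180:440],None,fx=3,fy=3));st()
E
```

```text
t 14.85 pos [ 0.4099 -0.3488  0.0408] yaw 0.0448 zax [ 0.e+00  3.e-04 -1.e+00] F [-0.3 -1.  -0.6] w 0.571 q [-0.75  0.21  2.06  0.    0.87 -0.8 ]
t 14.95 pos [ 0.4098 -0.3491  0.0408] yaw 0.0445 zax [ 0.e+00  2.e-04 -1.e+00] F [-0.2  0.  -0.2] w 0.571 q [-0.75  0.21  2.06  0.    0.87 -0.8 ]
```

View pics/s6.png

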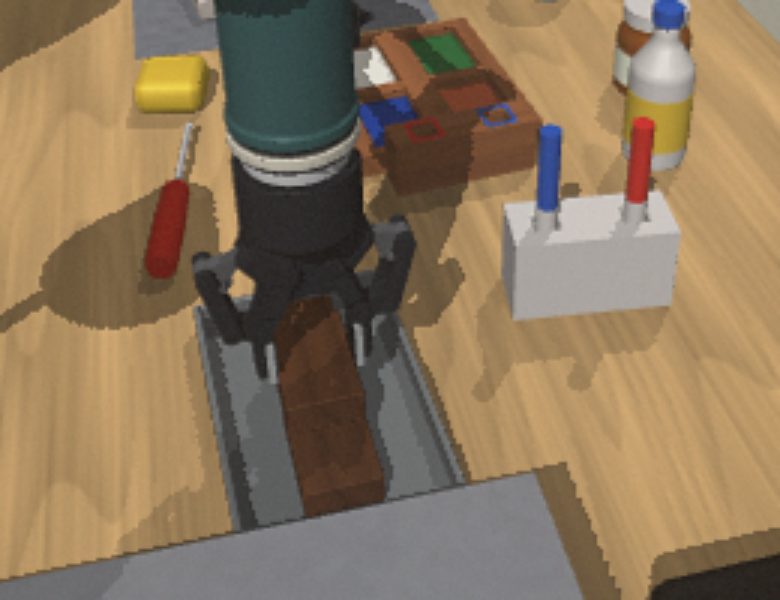

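>>> {"op": "carry_out", "data": {
  "deltas": [
    {"delta_pos": [0, 0, 0], "dr": [0, 0, 0]},
    {"delta_pos": [0, 0, 0], "dr": [0, 0, 0]},
    {"delta_pos": [0, 0, -0.01], "dr": [0, 0, 0]},
    {"delta_pos": [0, 0, -0.06], "dr": [0, 0, 0]}
  ],
  "grip": 0.72
}}

```text
time: 15.45
tool_pos: [0.4067, -0.3469, 0.1076]
tcp_rot: [-3.134, -0.069, 0.011]
wrist_force: [1.1, -0.3, 0.3]
width: 0.721
```

```bash
python3 - <<'E'
from h import *
st()
plan([(.5,0,.25,.1),(.45,.34,.28,.1)],start=(.41,-.349,.111,.0447))
E
```

```text
t 15.45 pos [ 0.4067 -0.3469  0.1076] yaw 0.0438 zax [-0.0073  0.0068 -1.    ] F [ 1.1 -0.3  0.3] w 0.721 q [-0.75  0.12  2.02  0.    1.01 -0.8 ]
10 [{"delta_pos":[0.0151,-0.0492,-0.0199],"dr":[0.0,0.0,-0.008]},{"delta_pos":[0.0154,-0.0491,-0.0198],"dr":[0.0,0.0,-0.008]},{"delta_pos":[0.0159,-0.049,-0.0199],"dr":[0.0,0.0,-0.008]},{"delta_pos":[0.0162,-0.0489,-0.0198],"dr":[0.0,0.0,-0.008]},{"delta_pos":[0.0167,-0.0487,-0.0199],"dr":[0.0,0.0,-0.008]},{"delta_pos":[0.017,-0.0486,-0.0198],"dr":[0.0,0.0,-0.008]},{"delta_pos":[0.0174,-0.0485,-0.0199],"dr":[0.0,0.0,-0.007]},{"delta_pos":[-0.0026,-0.0572,-0.005],"dr":[0.0,0.0,0]},{"delta_pos":[-0.0027,-0.0572,-0.005],"dr":[0.0,0.0,0]},{"delta_pos":[-0.0026,-0.0572,-0.005],"dr":[0.0,0.0,0]}]
3 [{"delta_pos":[-0.0027,-0.0572,-0.005],"dr":[0.0,0.0,0]},{"delta_pos":[-0.0026,-0.0572,-0.005],"dr":[0.0,0.0,0]},{"delta_pos":[-0.0027,-0.0572,-0.005],"dr":[0.0,0.0,0]}]
```

>>> {"op": "carry_out", "data": {
  "deltas": [
    {"delta_pos": [0.015, -0.049, -0.02], "dr": [0, 0, -0.008]},
    {"delta_pos": [0.0155, -0.049, -0.02], "dr": [0, 0, -0.008]},
    {"delta_pos": [0.016, -0.049, -0.02], "dr": [0, 0, -0.008]},
    {"delta_pos": [0.016, -0.049, -0.02], "dr": [0, 0, -0.008]},
    {"delta_pos": [0.0165, -0.049, -0.02], "dr": [0, 0, -0.008]},
    {"delta_pos": [0.017, -0.0485, -0.02], "dr": [0, 0, -0.008]},
    {"delta_pos": [0.0175, -0.0485, -0.02], "dr": [0, 0, -0.008]},
    {"delta_pos": [-0.0025, -0.057, -0.005], "dr": [0, 0, 0]},
    {"delta_pos": [-0.0025, -0.057, -0.005], "dr": [0, 0, 0]},
    {"delta_pos": [-0.0025, -0.057, -0.005], "dr": [0, 0, 0]}
  ]
}}

```text
time: 16.7
tool_pos: [0.4748, 0.1705, 0.2671]
tcp_rot: [-3.137, -0.157, -0.003]
wrist_force: [0.0, 0.3, 0.1]
width: 0.715
```

>>> {"op": "carry_out", "data": {
  "deltas": [
    {"delta_pos": [-0.0025, -0.057, -0.005], "dr": [0, 0, 0]},
    {"delta_pos": [-0.0025, -0.057, -0.005], "dr": [0, 0, 0]},
    {"delta_pos": [-0.0025, -0.057, -0.005], "dr": [0, 0, 0]},
    {"delta_pos": [0, 0, 0], "dr": [0, 0, 0]},
    {"delta_pos": [0, 0, 0], "dr": [0, 0, 0]},
    {"delta_pos": [0, 0, 0], "dr": [0, 0, 0]}
  ]
}}

```text
time: 17.45
tool_pos: [0.4508, 0.3369, 0.2808]
tcp_rot: [3.137, 0.155, -0.0]
wrist_force: [-0.0, 0.3, -0.4]
width: 0.72
```

```bash
python3 - <<'E'
from h import *
st()
im,K,T=cam("wrist");cv2.imwrite("pics/w7.png",im);np.savez("w7.npz",K=K,T=T)
im,K,T=cam("top");cv2.imwrite("pics/t7.png",im);st()
E
```

```text
t 17.45 pos [0.4508 0.3369 0.2808] yaw 0.0986 zax [-0.e+00 -5.e-04 -1.e+00] F [-0.   0.3 -0.4] w 0.720 q [ 0.6   0.02  1.78 -0.    1.33  0.5 ]
t 17.55 pos [0.4509 0.3369 0.2808] yaw 0.0981 zax [ 0.e+00 -2.e-04 -1.e+00] F [ 0.2  0.1 -0.2] w 0.723 q [ 0.6   0.02  1.78 -0.    1.33  0.5 ]
```

View pics/w7.png

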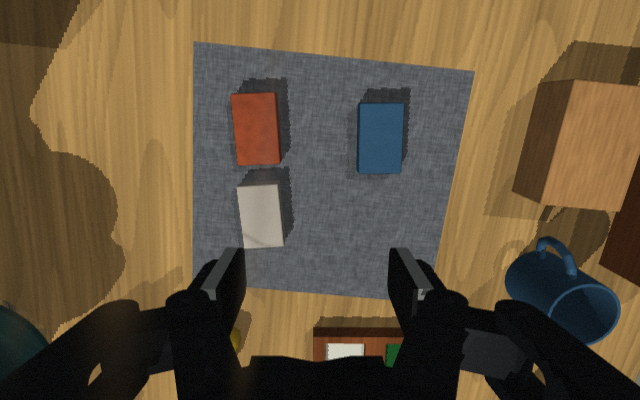

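View pics/t7.png

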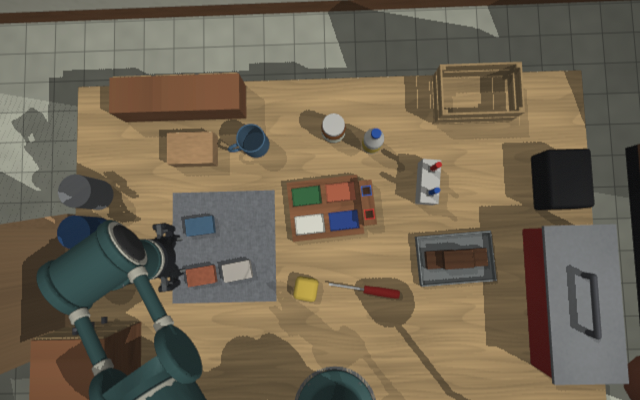

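```bash
python3 - <<'E'
import cv2
im=cv2.imread("pics/w7.png")
cv2.imwrite("pics/w7z.png",cv2.resize(im[75:265,220:420],None,fx=3,fy=3,interpolation=cv2.INTER_CUBIC))
E
```

```text
(no output)
```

View pics/w7z.png

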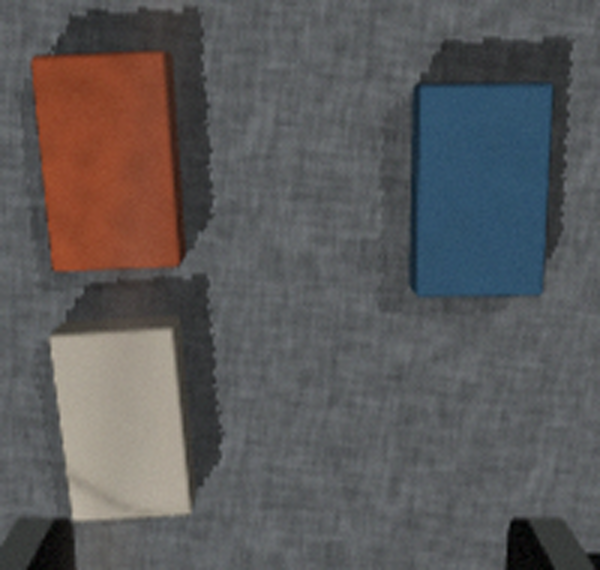

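```bash
python3 - <<'E'
from h import *
d=np.load("w7.npz");K,T=d["K"],d["T"]
o=[(-.025,.04,.024),(.025,.04,.024),(.025,-.04,.024),(-.025,-.04,.024)]
for n,c in [("clay",[(33,57),(166,53),(180,264),(52,271)]),("white",[(51,338),(174,328),(191,513),(72,520)]),("blue",[(416,85),(551,85),(543,294),(413,295)])]:
    print(n);fit(K,T,o,[(220+u/3,75+v/3) for u,v in c],[.45,.35,.1])
E
```

```text
clay
fit [0.3787 0.3718 0.1328]
[[-0.7, -0.5], [0.5, -0.8], [0.3, 1.3], [-0.2, 0.5]]
white
fit [0.3898 0.2689 0.1576]
[[-0.9, -1.4], [0.5, -0.5], [0.5, 1.1], [-0.2, 1.0]]
blue
fit [0.5194 0.3753 0.1182]
[[-0.1, -0.3], [0.3, -1.2], [-0.3, 0.6], [0.1, 1.0]]
```

```bash
python3 - <<'E'
from h import *
plan([(.3898,.2689,.06,.1576)],start=(.4509,.3369,.2808,.0983))
E
```

```text
4 [{"delta_pos":[-0.0169,0.0154,0.0552],"dr":[0.0,0.0,-0.015]},{"delta_pos":[-0.0171,0.0152,0.0552],"dr":[0.0,0.0,-0.015]},{"delta_pos":[-0.0173,0.0149,0.0552],"dr":[0.0,0.0,-0.015]},{"delta_pos":[-0.0175,0.0146,0.0552],"dr":[0.0,0.0,-0.014]}]
```

>>> {"op": "carry_out", "data": {
  "deltas": [
    {"delta_pos": [-0.017, 0.0155, 0.055], "dr": [0, 0, -0.015]},
    {"delta_pos": [-0.017, 0.015, 0.055], "dr": [0, 0, -0.015]},
    {"delta_pos": [-0.0175, 0.015, 0.055], "dr": [0, 0, -0.015]},
    {"delta_pos": [-0.0175, 0.0145, 0.055], "dr": [0, 0, -0.014]},
    {"delta_pos": [0, 0, 0.02], "dr": [0, 0, 0]},
    {"delta_pos": [0, 0, 0], "dr": [0, 0, 0]},
    {"delta_pos": [0, 0, 0], "dr": [0, 0, 0]},
    {"delta_pos": [0, 0, 0], "dr": [0, 0, 0]}
  ],
  "force": 25,
  "grip": 0.74
}}

```text
time: 18.55
tool_pos: [0.3912, 0.2711, 0.0426]
tcp_rot: [-3.13, -0.249, -0.005]
wrist_force: [-0.1, -0.1, 0.2]
width: 0.739
```

```bash
python3 - <<'E'
from h import *
st()
im,K,T=cam("wrist");cv2.imwrite("pics/w8.png",im);np.savez("w8.npz",K=K,T=T)
plan([(.3898,.2689,.0125,.1576)])
E
```

```text
t 18.55 pos [0.3912 0.2711 0.0426] yaw 0.1587 zax [ 0.0032  0.002  -1.    ] F [-0.1 -0.1  0.2] w 0.739 q [ 0.55  0.09  2.19 -0.    0.85  0.39]
1 [{"delta_pos":[-0.0016,0.002,0.03],"dr":[-0.001,-0.003,0.001]}]
```

View pics/w8.png

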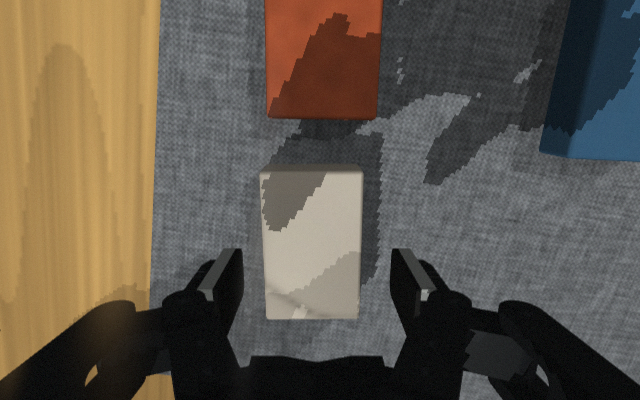

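```bash
python3 - <<'E'
from h import *
d=np.load("w8.npz");K,T=d["K"],d["T"]
o=[(-.025,.04,.024),(.025,.04,.024),(.025,-.04,.024),(-.025,-.04,.024)]
v=fit(K,T,o,[(261,172),(362,172),(358,319),(267,319)],[.39,.27,.15])
plan([(v[0],v[1],.0125,v[2])])
E
```

```text
fit [0.3893 0.2688 0.1593]
[[-2.4, -0.6], [3.0, -0.7], [1.6, 1.2], [-1.7, 1.5]]
1 [{"delta_pos":[-0.0021,0.002,0.03],"dr":[-0.001,-0.003,0]}]
```

>>> {"op": "carry_out", "data": {
  "deltas": [
    {"delta_pos": [-0.002, 0.002, 0.015], "dr": [0, 0, 0]},
    {"delta_pos": [0, 0, 0.012], "dr": [0, 0, 0]},
    {"delta_pos": [0, 0, 0.003], "dr": [0, 0, 0]},
    {"delta_pos": [0, 0, 0], "dr": [0, 0, 0]}
  ]
}}

```text
time: 19.1
tool_pos: [0.3872, 0.2676, 0.0101]
tcp_rot: [3.131, 0.25, -0.002]
wrist_force: [-0.1, -0.4, 0.8]
width: 0.74
```

>>> {"op": "carry_out", "data": {
  "deltas": [
    {"delta_pos": [0, 0, 0], "dr": [0, 0, 0]},
    {"delta_pos": [0, 0, 0], "dr": [0, 0, 0]},
    {"delta_pos": [0, 0, 0], "dr": [0, 0, 0]},
    {"delta_pos": [0, 0, 0], "dr": [0, 0, 0]}
  ],
  "grip": 0.45,
  "force": 25
}}

```text
time: 19.6
tool_pos: [0.3882, 0.2682, 0.0111]
tcp_rot: [-3.131, -0.25, -0.002]
wrist_force: [1.2, 0.5, 0.3]
width: 0.578
```

```bash
python3 - <<'E'
from h import *
st()
p=bot.read_state()["tool_pos"]
x,y=B(-.041,.049)
plan([(p[0],p[1],.08,.159,2),(x,y,.08,.0933)])
E
```

```text
t 19.60 pos [0.3882 0.2682 0.0111] yaw 0.1590 zax [ 9.e-04  6.e-04 -1.e+00] F [1.2 0.5 0.3] w 0.578 q [0.55 0.14 2.22 0.   0.79 0.39]
7 [{"delta_pos":[0.0,0,-0.0344],"dr":[0,-0.001,0.0]},{"delta_pos":[0.0,0,-0.0345],"dr":[0,0,0.0]},{"delta_pos":[0.0188,0.0454,0],"dr":[0,0,0.013]},{"delta_pos":[0.0194,0.0452,0],"dr":[0,0.0,0.013]},{"delta_pos":[0.02,0.0449,0],"dr":[0,0.0,0.013]},{"delta_pos":[0.0206,0.0446,-0.0001],"dr":[0,0.0,0.013]},{"delta_pos":[0.0212,0.0444,0.0],"dr":[0,0.0,0.014]}]
```

>>> {"op": "carry_out", "data": {
  "deltas": [
    {"delta_pos": [0, 0, -0.02], "dr": [0, 0, 0]},
    {"delta_pos": [0, 0, -0.049], "dr": [0, 0, 0]},
    {"delta_pos": [0.019, 0.0455, 0], "dr": [0, 0, 0.013]},
    {"delta_pos": [0.0195, 0.045, 0], "dr": [0, 0, 0.013]},
    {"delta_pos": [0.02, 0.045, 0], "dr": [0, 0, 0.013]},
    {"delta_pos": [0.0205, 0.0445, 0], "dr": [0, 0, 0.013]},
    {"delta_pos": [0.021, 0.0445, 0], "dr": [0, 0, 0.014]},
    {"delta_pos": [0, 0, 0.025], "dr": [0, 0, 0]},
    {"delta_pos": [0, 0, 0], "dr": [0, 0, 0]},
    {"delta_pos": [0, 0, 0], "dr": [0, 0, 0]}
  ]
}}

```text
time: 20.85
tool_pos: [0.5158, 0.0589, 0.0545]
tcp_rot: [-3.138, -0.147, 0.002]
wrist_force: [0.6, -0.2, -1.0]
width: 0.578
```

```bash
python3 - <<'E'
from h import *
st()
im,K,T=cam("wrist");cv2.imwrite("pics/w9.png",im);np.savez("w9.npz",K=K,T=T)
x,y=B(-.041,.049)
to(x,y,.035,.0933)
E
```

```text
t 20.85 pos [0.5158 0.0589 0.0545] yaw 0.0935 zax [-0.0016  0.     -1.    ] F [ 0.6 -0.2 -1. ] w 0.578 q [ 0.07  0.15  2.09  0.    0.9  -0.03]
to [0.5171 0.0589 0.035  0.0933] d tool [0.0006 0.0003 0.0201] dr [-0.0001  0.0001  0.0006] rows>= 1.0
```

View pics/w9.png

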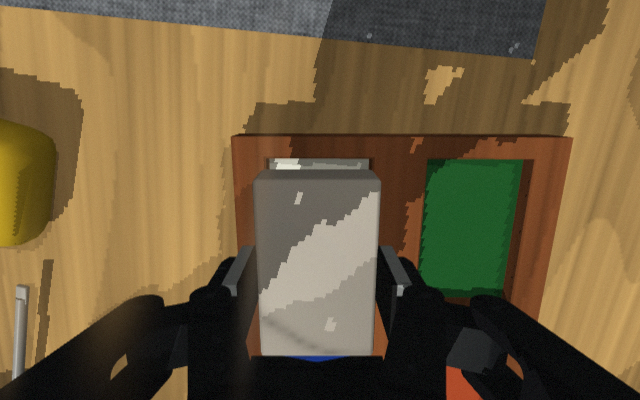

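```bash
cat >> h.py <<'E'
def inB(P,F=BRD):
    c,s=np.cos(F[2]),np.sin(F[2]);return np.array([c*(P[0]-F[0])+s*(P[1]-F[1]),-s*(P[0]-F[0])+c*(P[1]-F[1])])
E
python3 - <<'E'
from h import *
d=np.load("w9.npz");K,T=d["K"],d["T"]
for n,u,v,z in [("plateTL",233,135,.022),("plateTR",571,137,.022),("pockTL",267,159,.022),("pockTR",369,158,.022),("stone top far L",256,180,.0675),("far R",380,180,.0675),("near L",260,355,.0675),("near R",373,355,.0675),("bot far L",260,169,.0435),("bot far R",377,169,.0435)]:
    print(n,np.round(inB(ray(K,T,(u,v),z)),4))
print(inB(bot.read_state()["tool_pos"]))
E
```

```text
plateTL [-0.0841  0.1029]
plateTR [0.0838 0.102 ]
pockTL [-0.0676  0.0909]
pockTR [-0.0161  0.0915]
stone top far L [-0.0656  0.0895]
far R [-0.0184  0.0896]
near L [-0.0674  0.011 ]
near R [-0.0176  0.0111]
bot far L [-0.0678  0.0896]
bot far R [-0.0155  0.0896]
[-0.04164416  0.04932316]
```

>>> {"op": "carry_out", "data": {
  "deltas": [
    {"delta_pos": [0.001, 0.001, 0.015], "dr": [0, 0, 0]},
    {"delta_pos": [0, 0, 0.009], "dr": [0, 0, 0]},
    {"delta_pos": [0, 0, 0.003], "dr": [0, 0, 0]},
    {"delta_pos": [0, 0, 0.002], "dr": [0, 0, 0]},
    {"delta_pos": [0, 0, 0.001], "dr": [0, 0, 0]},
    {"delta_pos": [0, 0, 0], "dr": [0, 0, 0]}
  ]
}}

```text
time: 21.65
tool_pos: [0.518, 0.0577, 0.025]
tcp_rot: [-3.138, -0.146, -0.001]
wrist_force: [0.7, 0.7, -2.6]
width: 0.575
```

```bash
python3 - <<'E'
from h import *
st()
im,K,T=cam("wrist");cv2.imwrite("pics/w10.png",im);np.savez("w10.npz",K=K,T=T)
st()
E
```

```text
t 21.65 pos [0.518  0.0577 0.025 ] yaw 0.0929 zax [ 4.e-04  0.e+00 -1.e+00] F [ 0.7  0.7 -2.6] w 0.575 q [ 0.06  0.2   2.11  0.    0.83 -0.03]
t 21.70 pos [0.518  0.0577 0.025 ] yaw 0.0930 zax [ 5.e-04  0.e+00 -1.e+00] F [-0.3 -0.5 -2.3] w 0.576 q [ 0.06  0.2   2.11  0.    0.83 -0.03]
```

View pics/w10.png

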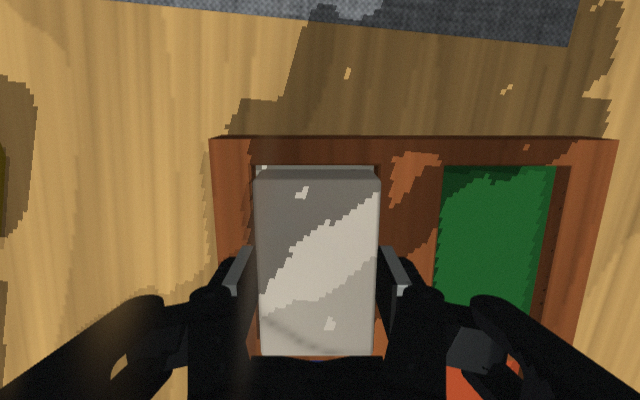

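>>> {"op": "carry_out", "data": {
  "deltas": [
    {"delta_pos": [0, 0, 0.0015], "dr": [0, 0, 0]},
    {"delta_pos": [0, 0, 0], "dr": [0, 0, 0]}
  ]
}}

```text
time: 21.95
tool_pos: [0.5177, 0.0577, 0.0233]
tcp_rot: [-3.138, -0.146, 0.0]
wrist_force: [-0.2, 0.3, -2.9]
width: 0.581
```

>>> {"op": "carry_out", "data": {
  "deltas": [
    {"delta_pos": [0, 0, 0], "dr": [0, 0, 0]},
    {"delta_pos": [0, 0, 0], "dr": [0, 0, 0]},
    {"delta_pos": [0, 0, 0], "dr": [0, 0, 0]},
    {"delta_pos": [0, 0, -0.02], "dr": [0, 0, 0]},
    {"delta_pos": [0, 0, -0.055], "dr": [0, 0, 0]},
    {"delta_pos": [0, 0, 0], "dr": [0, 0, 0]},
    {"delta_pos": [0, 0, 0], "dr": [0, 0, 0]}
  ],
  "grip": 0.72
}}

```text
time: 22.82
tool_pos: [0.5179, 0.0577, 0.0985]
tcp_rot: [-3.138, -0.146, -0.001]
wrist_force: [0.1, -0.1, -0.3]
width: 0.719
```

```bash
python3 - <<'E'
from h import *
st()
im,K,T=cam("wrist");cv2.imwrite("pics/w11.png",im);np.savez("w11.npz",K=K,T=T)
st()
plan([(.49,.2,.09,.12),(.5194,.3753,.07,.118)],start=(.518,.0577,.0985,.093))
E
```

```text
t 22.82 pos [0.5179 0.0577 0.0985] yaw 0.0930 zax [ 7.e-04  0.e+00 -1.e+00] F [ 0.1 -0.1 -0.3] w 0.719 q [ 0.06  0.1   2.06 -0.    0.98 -0.03]
t 22.88 pos [0.5169 0.0577 0.0975] yaw 0.0930 zax [-1.5e-03 -1.0e-04 -1.0e+00] F [ 0.5  0.  -1. ] w 0.719 q [ 0.06  0.1   2.06  0.    0.98 -0.03]
6 [{"delta_pos":[-0.0049,-0.0481,0.0028],"dr":[0.0,0.0,-0.009]},{"delta_pos":[-0.0044,-0.0481,0.0029],"dr":[0.0,0.0,-0.009]},{"delta_pos":[-0.0041,-0.0482,0.0028],"dr":[0.0,0.0,-0.009]},{"delta_pos":[0.0167,-0.0568,0.0067],"dr":[0.0,0.0,0.001]},{"delta_pos":[0.0167,-0.0569,0.0066],"dr":[0.0,0.0,0.001]},{"delta_pos":[0.0166,-0.0569,0.0067],"dr":[0.0,0.0,0.0]}]
```

View pics/w11.png

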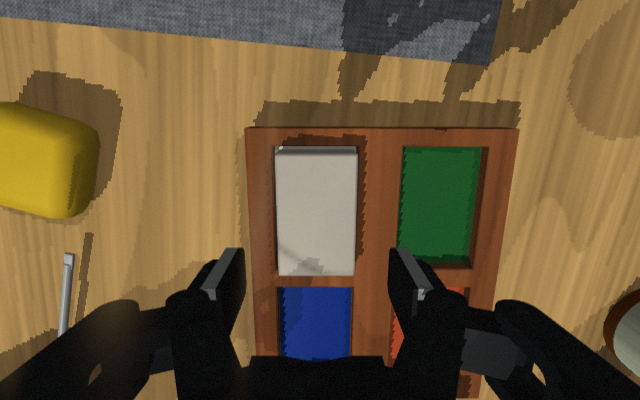

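>>> {"op": "carry_out", "data": {
  "deltas": [
    {"delta_pos": [-0.005, -0.048, 0.003], "dr": [0, 0, -0.009]},
    {"delta_pos": [-0.0045, -0.048, 0.003], "dr": [0, 0, -0.009]},
    {"delta_pos": [-0.004, -0.048, 0.003], "dr": [0, 0, -0.009]},
    {"delta_pos": [0.0165, -0.057, 0.0065], "dr": [0, 0, 0.001]},
    {"delta_pos": [0.0165, -0.057, 0.0065], "dr": [0, 0, 0.001]},
    {"delta_pos": [0.0165, -0.057, 0.0065], "dr": [0, 0, 0]},
    {"delta_pos": [0, 0, 0.025], "dr": [0, 0, 0]},
    {"delta_pos": [0, 0, 0], "dr": [0, 0, 0]},
    {"delta_pos": [0, 0, 0], "dr": [0, 0, 0]}
  ]
}}

```text
time: 24.0
tool_pos: [0.5177, 0.3742, 0.0437]
tcp_rot: [3.135, 0.184, -0.004]
wrist_force: [0.2, 0.8, -0.3]
width: 0.719
```

```bash
python3 - <<'E'
from h import *
st()
im,K,T=cam("wrist");cv2.imwrite("pics/w12.png",im);np.savez("w12.npz",K=K,T=T)
o=[(-.025,.04,.024),(.025,.04,.024),(.025,-.04,.024),(-.025,-.04,.024)]
plan([(.5194,.3753,.0115,.118)])
E
```

```text
t 24.00 pos [0.5177 0.3742 0.0437] yaw 0.1175 zax [-0.0022 -0.0016 -1.    ] F [ 0.2  0.8 -0.3] w 0.719 q [ 0.59  0.37  1.84 -0.    0.94  0.47]
1 [{"delta_pos":[0.0011,-0.0007,0.0332],"dr":[0.0,0.001,-0.001]}]
```

View pics/w12.png

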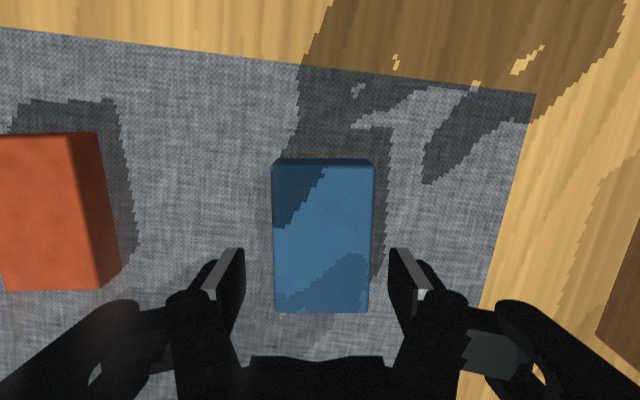

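```bash
python3 - <<'E'
from h import *
d=np.load("w12.npz");K,T=d["K"],d["T"]
o=[(-.025,.04,.024),(.025,.04,.024),(.025,-.04,.024),(-.025,-.04,.024)]
v=fit(K,T,o,[(272,166),(374,166),(368,313),(275,313)],[.52,.37,.12])
plan([(v[0],v[1],.0115,v[2])])
E
```

```text
fit [0.5201 0.3751 0.115 ]
[[-2.5, -0.9], [1.8, -0.6], [0.6, 1.7], [-0.5, 1.4]]
1 [{"delta_pos":[0.0018,-0.0005,0.0332],"dr":[0.0,0.001,0.002]}]
```

>>> {"op": "carry_out", "data": {
  "deltas": [
    {"delta_pos": [0.001, -0.0015, 0.018], "dr": [0, 0, 0.002]},
    {"delta_pos": [0, 0, 0.012], "dr": [0, 0, 0]},
    {"delta_pos": [0, 0, 0.003], "dr": [0, 0, 0]},
    {"delta_pos": [0, 0, 0], "dr": [0, 0, 0]}
  ]
}}

```text
time: 24.55
tool_pos: [0.519, 0.3765, 0.0112]
tcp_rot: [3.136, 0.182, -0.001]
wrist_force: [0.0, -0.0, -0.8]
width: 0.719
```

>>> {"op": "carry_out", "data": {
  "deltas": [
    {"delta_pos": [0, 0, 0], "dr": [0, 0, 0]},
    {"delta_pos": [0, 0, 0], "dr": [0, 0, 0]},
    {"delta_pos": [0, 0, 0], "dr": [0, 0, 0]},
    {"delta_pos": [0, 0, 0], "dr": [0, 0, 0]}
  ],
  "grip": 0.45,
  "force": 25
}}

```text
time: 25.05
tool_pos: [0.5197, 0.3771, 0.0122]
tcp_rot: [-3.136, -0.182, -0.001]
wrist_force: [1.6, 0.0, 1.0]
width: 0.573
```

```bash
python3 - <<'E'
from h import *
st()
p=bot.read_state()["tool_pos"]
x,y=B(-.041,-.049)
plan([(p[0],p[1],.09,.115,2),(x,y,.09,.0933)])
E
```

```text
t 25.05 pos [0.5197 0.3771 0.0122] yaw 0.1161 zax [ 8.e-04  5.e-04 -1.e+00] F [1.6 0.  1. ] w 0.573 q [ 0.59  0.41  1.85 -0.    0.88  0.47]
9 [{"delta_pos":[0.0,0,-0.0389],"dr":[0,0,0.001]},{"delta_pos":[0.0001,0,-0.0389],"dr":[0,-0.001,0.0]},{"delta_pos":[-0.0059,0.0591,0],"dr":[0,0.0,0.003]},{"delta_pos":[-0.0057,0.0591,0],"dr":[0,0.0,0.003]},{"delta_pos":[-0.0056,0.0592,-0.0001],"dr":[0,0.0,0.003]},{"delta_pos":[-0.0053,0.0592,0.0],"dr":[0,0.0,0.003]},{"delta_pos":[-0.0052,0.0591,0.0],"dr":[0,0.0,0.003]},{"delta_pos":[-0.0051,0.0592,0],"dr":[0,0.0,0.003]},{"delta_pos":[-0.0048,0.0592,0],"dr":[0,0.0,0.004]}]
```

>>> {"op": "carry_out", "data": {
  "deltas": [
    {"delta_pos": [0, 0, -0.02], "dr": [0, 0, 0]},
    {"delta_pos": [0, 0, -0.058], "dr": [0, 0, 0]},
    {"delta_pos": [-0.006, 0.059, 0], "dr": [0, 0, 0.003]},
    {"delta_pos": [-0.0055, 0.059, 0], "dr": [0, 0, 0.003]},
    {"delta_pos": [-0.0055, 0.059, 0], "dr": [0, 0, 0.003]},
    {"delta_pos": [-0.0055, 0.059, 0], "dr": [0, 0, 0.003]},
    {"delta_pos": [-0.005, 0.059, 0], "dr": [0, 0, 0.003]},
    {"delta_pos": [-0.005, 0.0595, 0], "dr": [0, 0, 0.003]},
    {"delta_pos": [-0.005, 0.0595, 0], "dr": [0, 0, 0.004]},
    {"delta_pos": [0, 0, 0.02], "dr": [0, 0, 0]}
  ]
}}

```text
time: 26.3
tool_pos: [0.5285, -0.0432, 0.0727]
tcp_rot: [3.137, 0.139, 0.009]
wrist_force: [0.1, 0.1, -2.0]
width: 0.577
```

>>> {"op": "carry_out", "data": {
  "deltas": [
    {"delta_pos": [0, 0, 0.018], "dr": [0, 0, 0]},
    {"delta_pos": [0, 0, 0], "dr": [0, 0, 0]},
    {"delta_pos": [0, 0, 0], "dr": [0, 0, 0]}
  ]
}}

```text
time: 26.68
tool_pos: [0.5263, -0.0379, 0.0519]
tcp_rot: [-3.138, -0.15, 0.0]
wrist_force: [0.1, -0.3, -2.7]
width: 0.574
```

```bash
python3 - <<'E'
from h import *
st()
im,K,T=cam("wrist");cv2.imwrite("pics/w13.png",im);np.savez("w13.npz",K=K,T=T)
print(inB(bot.read_state()["tool_pos"]))
E
```

```text
t 26.68 pos [ 0.5263 -0.0379  0.0519] yaw 0.0956 zax [-2.e-04  1.e-04 -1.e+00] F [ 0.1 -0.3 -2.7] w 0.574 q [-0.12  0.17  2.08  0.    0.89 -0.21]
[-0.04040063 -0.04830176]
```

View pics/w13.png

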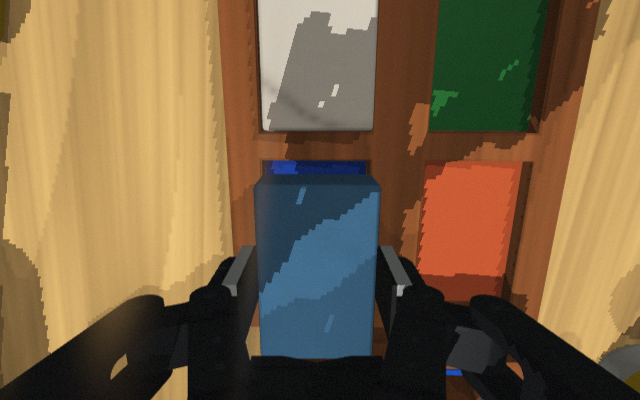

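```bash
python3 - <<'E'
from h import *
d=np.load("w13.npz");K,T=d["K"],d["T"]
for n,u,v,z in [("pockTL",263,161,.022),("pockTR",371,161,.022),("claypTL",425,163,.022),("claypTR",532,163,.022),("stone top far L",257,186,.0637),("far R",380,186,.0637),("near L",261,358,.0637),("near R",373,358,.0637),("bot far L",260,176,.0397),("bot far R",377,176,.0397)]:
    print(n,np.round(inB(ray(K,T,(u,v),z)),4))
E
```

```text
pockTL [-0.0679 -0.0071]
pockTR [-0.014 -0.007]
claypTL [ 0.013  -0.0079]
claypTR [ 0.0665 -0.0078]
stone top far L [-0.0641 -0.0105]
far R [-0.0167 -0.0104]
near L [-0.0657 -0.0889]
near R [-0.0158 -0.0888]
bot far L [-0.0667 -0.0113]
bot far R [-0.0138 -0.0111]
```

>>> {"op": "carry_out", "data": {
  "deltas": [
    {"delta_pos": [-0.0005, -0.001, 0.015], "dr": [0, 0, 0.002]},
    {"delta_pos": [0, 0, 0.006], "dr": [0, 0, 0]},
    {"delta_pos": [0, 0, 0.003], "dr": [0, 0, 0]},
    {"delta_pos": [0, 0, 0.002], "dr": [0, 0, 0]},
    {"delta_pos": [0, 0, 0.001], "dr": [0, 0, 0]},
    {"delta_pos": [0, 0, 0], "dr": [0, 0, 0]}
  ]
}}

```text
time: 27.48
tool_pos: [0.5258, -0.0379, 0.0249]
tcp_rot: [3.138, 0.144, 0.0]
wrist_force: [-0.1, -0.4, -2.6]
width: 0.575
```

```bash
python3 - <<'E'
from h import *
st()
im,K,T=cam("wrist");cv2.imwrite("pics/w14.png",im)
st()
E
```

```text
t 27.48 pos [ 0.5258 -0.0379  0.0249] yaw 0.0919 zax [ 2.e-04 -0.e+00 -1.e+00] F [-0.1 -0.4 -2.6] w 0.575 q [-0.12  0.21  2.09 -0.    0.84 -0.21]
t 27.52 pos [ 0.5259 -0.0379  0.025 ] yaw 0.0919 zax [ 4.e-04 -0.e+00 -1.e+00] F [-0.4 -1.2 -2.6] w 0.577 q [-0.12  0.21  2.09  0.    0.84 -0.21]
```

View pics/w14.png

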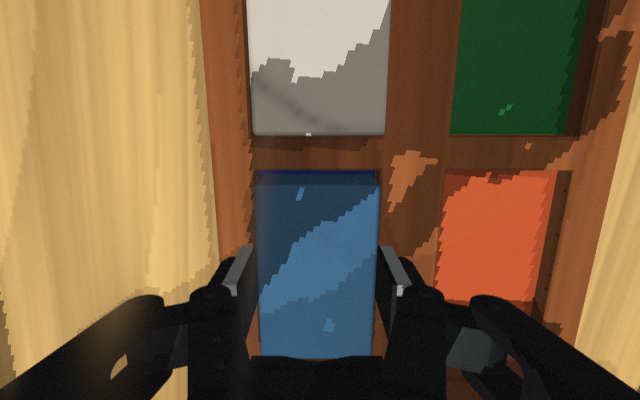

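>>> {"op": "carry_out", "data": {
  "deltas": [
    {"delta_pos": [0, 0, 0.001], "dr": [0, 0, 0]},
    {"delta_pos": [0, 0, 0], "dr": [0, 0, 0]}
  ]
}}

```text
time: 27.78
tool_pos: [0.526, -0.0379, 0.0242]
tcp_rot: [3.138, 0.144, 0.001]
wrist_force: [-0.7, -0.5, -0.3]
width: 0.573
```

>>> {"op": "carry_out", "data": {
  "deltas": [
    {"delta_pos": [0, 0, 0], "dr": [0, 0, 0]},
    {"delta_pos": [0, 0, 0], "dr": [0, 0, 0]},
    {"delta_pos": [0, 0, 0], "dr": [0, 0, 0]},
    {"delta_pos": [0, 0, -0.02], "dr": [0, 0, 0]},
    {"delta_pos": [0, 0, -0.055], "dr": [0, 0, 0]},
    {"delta_pos": [0, 0, 0], "dr": [0, 0, 0]},
    {"delta_pos": [0, 0, 0], "dr": [0, 0, 0]}
  ],
  "grip": 0.72
}}

```text
time: 28.65
tool_pos: [0.5257, -0.0378, 0.0989]
tcp_rot: [3.138, 0.144, 0.001]
wrist_force: [0.1, -0.5, -0.2]
width: 0.723
```

```bash
python3 - <<'E'
from h import *
st()
im,K,T=cam("wrist");cv2.imwrite("pics/w15.png",im)
im,K,T=cam("top");cv2.imwrite("pics/t15.png",im[150:320,160:400])
plan([(.44,.2,.1,.12),(.3787,.3718,.07,.1328)],start=(.5258,-.0379,.099,.092))
E
```

```text
t 28.65 pos [ 0.5257 -0.0378  0.0989] yaw 0.0920 zax [ 6.e-04 -1.e-04 -1.e+00] F [ 0.1 -0.5 -0.2] w 0.723 q [-0.12  0.11  2.05  0.    0.98 -0.21]
9 [{"delta_pos":[-0.0127,-0.049,-0.0002],"dr":[0.0,0.0,-0.006]},{"delta_pos":[-0.0124,-0.049,-0.0002],"dr":[0.0,0.0,-0.006]},{"delta_pos":[-0.0122,-0.0491,-0.0002],"dr":[0.0,0.0,-0.005]},{"delta_pos":[-0.0118,-0.0492,-0.0002],"dr":[0.0,0.0,-0.006]},{"delta_pos":[-0.0116,-0.0492,-0.0002],"dr":[0.0,0.0,-0.005]},{"delta_pos":[-0.0101,-0.0445,0.0075],"dr":[0.0,0.0,-0.003]},{"delta_pos":[-0.0099,-0.0445,0.0075],"dr":[0.0,0.0,-0.003]},{"delta_pos":[-0.0098,-0.0445,0.0075],"dr":[0.0,0.0,-0.003]},{"delta_pos":[-0.0097,-0.0446,0.0075],"dr":[0.0,0.0,-0.004]}]
```

View pics/w15.png

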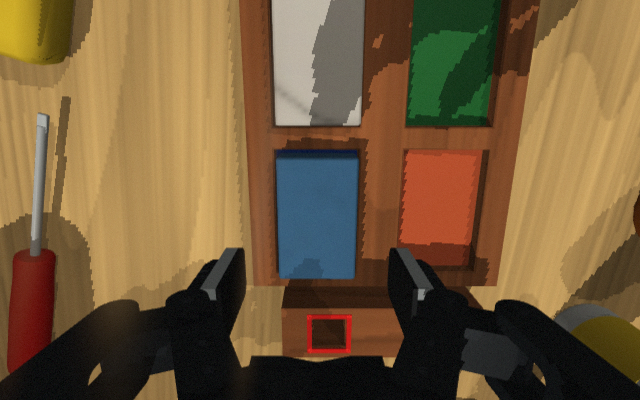

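View pics/t15.png

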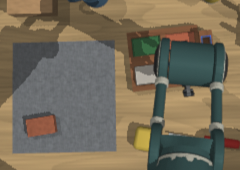

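>>> {"op": "carry_out", "data": {
  "deltas": [
    {"delta_pos": [-0.0125, -0.049, 0], "dr": [0, 0, -0.006]},
    {"delta_pos": [-0.0125, -0.049, 0], "dr": [0, 0, -0.006]},
    {"delta_pos": [-0.012, -0.049, 0], "dr": [0, 0, -0.005]},
    {"delta_pos": [-0.012, -0.049, 0], "dr": [0, 0, -0.006]},
    {"delta_pos": [-0.0115, -0.049, 0], "dr": [0, 0, -0.005]},
    {"delta_pos": [-0.01, -0.045, 0.0075], "dr": [0, 0, -0.003]},
    {"delta_pos": [-0.01, -0.045, 0.0075], "dr": [0, 0, -0.003]},
    {"delta_pos": [-0.01, -0.0445, 0.0075], "dr": [0, 0, -0.003]},
    {"delta_pos": [-0.0095, -0.0445, 0.0075], "dr": [0, 0, -0.004]},
    {"delta_pos": [0, 0, 0.025], "dr": [0, 0, 0]}
  ]
}}

```text
time: 30.0
tool_pos: [0.3781, 0.3755, 0.0434]
tcp_rot: [-3.133, -0.215, -0.002]
wrist_force: [0.1, -0.6, 0.3]
width: 0.721
```

>>> {"op": "carry_out", "data": {
  "deltas": [
    {"delta_pos": [0, 0, 0], "dr": [0, 0, 0]},
    {"delta_pos": [0, 0, 0], "dr": [0, 0, 0]}
  ]
}}

```text
time: 30.25
tool_pos: [0.3783, 0.3715, 0.0432]
tcp_rot: [3.133, 0.208, -0.002]
wrist_force: [0.5, -0.2, -0.0]
width: 0.721
```

```bash
python3 - <<'E'
from h import *
st()
im,K,T=cam("wrist");cv2.imwrite("pics/w16.png",im);np.savez("w16.npz",K=K,T=T)
E
```

```text
t 30.25 pos [0.3783 0.3715 0.0432] yaw 0.1325 zax [-0.0014 -0.0013 -1.    ] F [ 0.5 -0.2 -0. ] w 0.721 q [ 0.73  0.19  2.08 -0.    0.88  0.6 ]
```

View pics/w16.png

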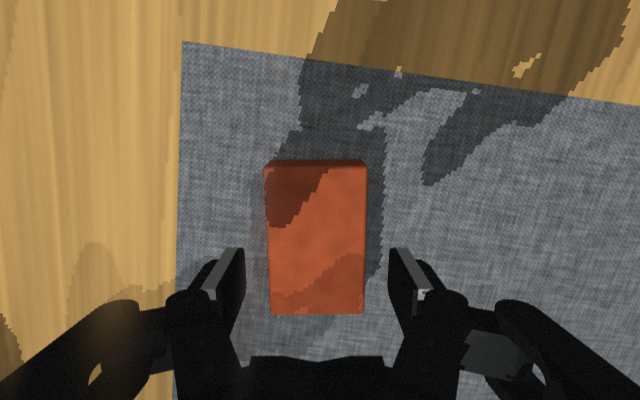

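>>> {"op": "carry_out", "data": {
  "deltas": [
    {"delta_pos": [0, -0.0005, 0.018], "dr": [0, 0, 0]},
    {"delta_pos": [0, 0, 0.012], "dr": [0, 0, 0]},
    {"delta_pos": [0, 0, 0.0025], "dr": [0, 0, 0]},
    {"delta_pos": [0, 0, 0], "dr": [0, 0, 0]}
  ]
}}

```text
time: 30.8
tool_pos: [0.3785, 0.3725, 0.0108]
tcp_rot: [3.134, 0.208, -0.001]
wrist_force: [0.5, 0.4, 0.2]
width: 0.722
```

>>> {"op": "carry_out", "data": {
  "deltas": [
    {"delta_pos": [0, 0, 0], "dr": [0, 0, 0]},
    {"delta_pos": [0, 0, 0], "dr": [0, 0, 0]},
    {"delta_pos": [0, 0, 0], "dr": [0, 0, 0]},
    {"delta_pos": [0, 0, 0], "dr": [0, 0, 0]}
  ],
  "grip": 0.45,
  "force": 25
}}

```text
time: 31.3
tool_pos: [0.379, 0.3731, 0.0117]
tcp_rot: [-3.134, -0.209, -0.001]
wrist_force: [-0.1, 0.1, 1.1]
width: 0.578
```

```bash
python3 - <<'E'
from h import *
st()
p=bot.read_state()["tool_pos"]
x,y=B(.041,-.049)
plan([(p[0],p[1],.1,.1325,2),(.55,.15,.1,.11),(x,y,.1,.0933)])
E
```

```text
t 31.30 pos [0.379  0.3731 0.0117] yaw 0.1331 zax [ 6.e-04  6.e-04 -1.e+00] F [-0.1  0.1  1.1] w 0.578 q [ 0.73  0.24  2.09 -0.    0.81  0.6 ]
10 [{"delta_pos":[0.0,0,-0.0442],"dr":[0,0,0.0]},{"delta_pos":[0.0001,0,-0.0441],"dr":[0,-0.001,0.001]},{"delta_pos":[0.028,0.0487,0],"dr":[0,0.0,0.004]},{"delta_pos":[0.0282,0.0486,-0.0001],"dr":[0,0.0,0.005]},{"delta_pos":[0.0285,0.0485,0],"dr":[0,0.0,0.004]},{"delta_pos":[0.0286,0.0484,-0.0001],"dr":[0,0.0,0.005]},{"delta_pos":[0.0289,0.0482,0],"dr":[0,0.0,0.004]},{"delta_pos":[0.0094,0.0466,0],"dr":[0,0.0,0.004]},{"delta_pos":[0.0096,0.0465,-0.0001],"dr":[0,0.0,0.004]},{"delta_pos":[0.0098,0.0465,0.0],"dr":[0,0.0,0.004]}]
1 [{"delta_pos":[0.01,0.0465,0],"dr":[0,0.0,0.005]}]
```

>>> {"op": "carry_out", "data": {
  "deltas": [
    {"delta_pos": [0, 0, -0.03], "dr": [0, 0, 0]},
    {"delta_pos": [0, 0, -0.058], "dr": [0, 0, 0]},
    {"delta_pos": [0.028, 0.0485, 0], "dr": [0, 0, 0.004]},
    {"delta_pos": [0.028, 0.0485, 0], "dr": [0, 0, 0.005]},
    {"delta_pos": [0.0285, 0.0485, 0], "dr": [0, 0, 0.004]},
    {"delta_pos": [0.0285, 0.0485, 0], "dr": [0, 0, 0.005]},
    {"delta_pos": [0.029, 0.048, 0], "dr": [0, 0, 0.004]},
    {"delta_pos": [0.0095, 0.0465, 0], "dr": [0, 0, 0.004]},
    {"delta_pos": [0.0095, 0.0465, 0], "dr": [0, 0, 0.004]},
    {"delta_pos": [0.01, 0.0465, 0], "dr": [0, 0, 0.005]}
  ]
}}

```text
time: 32.55
tool_pos: [0.5928, 0.0131, 0.0984]
tcp_rot: [-3.138, -0.153, 0.003]
wrist_force: [0.0, 0.2, -2.2]
width: 0.58
```

>>> {"op": "carry_out", "data": {
  "deltas": [
    {"delta_pos": [0.01, 0.0465, 0], "dr": [0, 0, 0.005]},
    {"delta_pos": [0, 0, 0.03], "dr": [0, 0, 0]},
    {"delta_pos": [0, 0, 0.018], "dr": [0, 0, 0]},
    {"delta_pos": [0, 0, 0], "dr": [0, 0, 0]},
    {"delta_pos": [0, 0, 0], "dr": [0, 0, 0]},
    {"delta_pos": [0, 0, 0], "dr": [0, 0, 0]}
  ]
}}

```text
time: 33.3
tool_pos: [0.6088, -0.0301, 0.0525]
tcp_rot: [3.138, 0.148, 0.003]
wrist_force: [0.3, -0.5, -1.5]
width: 0.573
```

```bash
python3 - <<'E'
from h import *
st()
im,K,T=cam("wrist");cv2.imwrite("pics/w17.png",im);np.savez("w17.npz",K=K,T=T)
print(inB(bot.read_state()["tool_pos"]))
E
```

```text
t 33.30 pos [ 0.6088 -0.0301  0.0525] yaw 0.0940 zax [ 2.1e-03 -2.0e-04 -1.0e+00] F [ 0.3 -0.5 -1.5] w 0.573 q [-0.09  0.31  1.9  -0.    0.93 -0.18]
[ 0.0419472  -0.04823961]
```

View pics/w17.png

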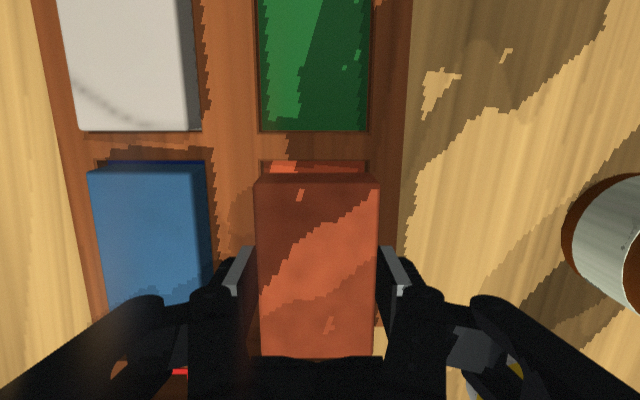

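```bash
python3 - <<'E'
from h import *
d=np.load("w17.npz");K,T=d["K"],d["T"]
zt=.0525+.024-.0117
for n,u,v,z in [("pockTL",260,160,.022),("pockTR",369,160,.022),("greenBL",257,132,.022),("greenBR",368,132,.022),("stone top far L",256,184,zt),("far R",379,184,zt),("near L",260,358,zt),("near R",373,358,zt),("bot far L",259,173,zt-.024),("bot far R",377,173,zt-.024)]:
    print(n,np.round(inB(ray(K,T,(u,v),z)),4))
E
```

```text
pockTL [ 0.0135 -0.0066]
pockTR [ 0.068  -0.0066]
greenBL [0.0126 0.0071]
greenBR [0.067  0.0072]
stone top far L [ 0.0185 -0.0095]
far R [ 0.0657 -0.0095]
near L [ 0.0167 -0.0884]
near R [ 0.0668 -0.0884]
bot far L [ 0.0158 -0.0097]
bot far R [ 0.069  -0.0097]
```

>>> {"op": "carry_out", "data": {
  "deltas": [
    {"delta_pos": [-0.0007, 0, 0.015], "dr": [0, 0, 0]},
    {"delta_pos": [0, 0, 0.006], "dr": [0, 0, 0]},
    {"delta_pos": [0, 0, 0.003], "dr": [0, 0, 0]},
    {"delta_pos": [0, 0, 0.002], "dr": [0, 0, 0]},
    {"delta_pos": [0, 0, 0.001], "dr": [0, 0, 0]},
    {"delta_pos": [0, 0, 0], "dr": [0, 0, 0]}
  ]
}}

```text
time: 34.1
tool_pos: [0.6073, -0.0308, 0.0244]
tcp_rot: [3.138, 0.146, 0.0]
wrist_force: [0.7, 0.1, -2.2]
width: 0.577
```

```bash
python3 - <<'E'
from h import *
st()
im,K,T=cam("wrist");cv2.imwrite("pics/w18.png",im)
st()
E
```

```text
t 34.10 pos [ 0.6073 -0.0308  0.0244] yaw 0.0929 zax [ 2.e-04 -0.e+00 -1.e+00] F [ 0.7  0.1 -2.2] w 0.577 q [-0.09  0.34  1.92  0.    0.88 -0.18]
t 34.15 pos [ 0.6073 -0.0307  0.0245] yaw 0.0930 zax [ 4.e-04 -0.e+00 -1.e+00] F [-0.8 -0.4 -2. ] w 0.574 q [-0.09  0.34  1.92  0.    0.88 -0.18]
```

View pics/w18.png

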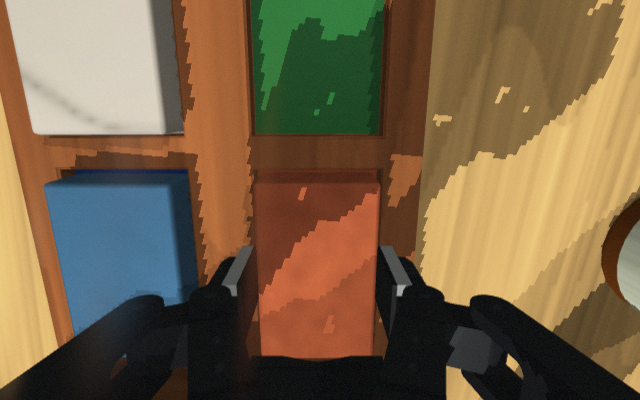

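>>> {"op": "carry_out", "data": {
  "deltas": [
    {"delta_pos": [0, 0, 0.001], "dr": [0, 0, 0]},
    {"delta_pos": [0, 0, 0], "dr": [0, 0, 0]}
  ]
}}

```text
time: 34.4
tool_pos: [0.6075, -0.0307, 0.0237]
tcp_rot: [3.138, 0.146, 0.001]
wrist_force: [1.1, -0.1, -0.8]
width: 0.578
```

>>> {"op": "carry_out", "data": {
  "deltas": [
    {"delta_pos": [0, 0, 0], "dr": [0, 0, 0]},
    {"delta_pos": [0, 0, 0], "dr": [0, 0, 0]},
    {"delta_pos": [0, 0, 0], "dr": [0, 0, 0]},
    {"delta_pos": [0, 0, -0.02], "dr": [0, 0, 0]},
    {"delta_pos": [0, 0, -0.06], "dr": [0, 0, 0]},
    {"delta_pos": [0, 0, -0.06], "dr": [0, 0, 0]},
    {"delta_pos": [0, 0, -0.06], "dr": [0, 0, 0]},
    {"delta_pos": [0, 0, 0], "dr": [0, 0, 0]},
    {"delta_pos": [0, 0, 0], "dr": [0, 0, 0]}
  ],
  "grip": 0.72
}}

```text
time: 35.52
tool_pos: [0.6072, -0.0307, 0.2246]
tcp_rot: [3.138, 0.146, 0.003]
wrist_force: [-0.2, -0.5, -0.7]
width: 0.718
```

```bash
python3 - <<'E'
from h import *
st()
im,K,T=cam("wrist");cv2.imwrite("pics/w19.png",im);np.savez("w19.npz",K=K,T=T)
im,K,T=cam("top");
for n,u,v,z in[("bottle",375,132,.15),("jar",333,121,.09)]:print(n,ray(K,T,(u,v),z))
plan([(.61,-.25,.28,0.0)],start=(.6073,-.0308,.2235,.093))
E
```

```text
t 35.52 pos [ 0.6072 -0.0307  0.2246] yaw 0.0930 zax [ 1.9e-03 -2.0e-04 -1.0e+00] F [-0.2 -0.5 -0.7] w 0.718 q [-0.09  0.14  1.76 -0.    1.24 -0.18]
bottle [ 0.74764548 -0.12253945  0.15      ]
jar [ 0.79594473 -0.01598833  0.09      ]
4 [{"delta_pos":[-0.0044,0.0546,-0.0141],"dr":[0.0,0.0,0.023]},{"delta_pos":[-0.0032,0.0547,-0.0142],"dr":[0.0,0.0,0.023]},{"delta_pos":[-0.0019,0.0548,-0.0141],"dr":[0.0,0.0,0.024]},{"delta_pos":[-0.0006,0.0548,-0.0141],"dr":[0.0,0.0,0.023]}]
```

View pics/w19.png

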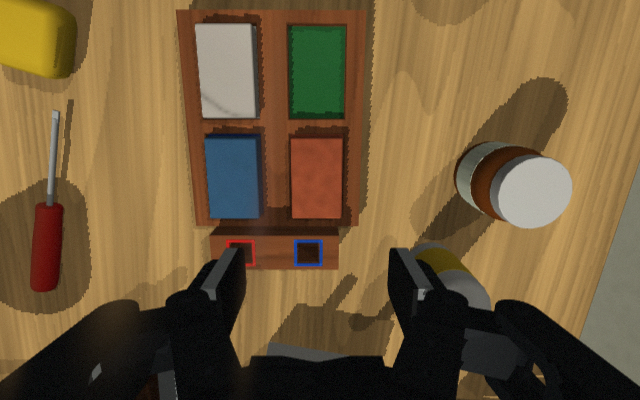

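>>> {"op": "carry_out", "data": {
  "deltas": [
    {"delta_pos": [-0.004, 0.055, -0.014], "dr": [0, 0, 0.045]},
    {"delta_pos": [-0.003, 0.055, -0.014], "dr": [0, 0, 0.045]},
    {"delta_pos": [-0.001, 0.055, -0.014], "dr": [0, 0, 0.045]},
    {"delta_pos": [0.001, 0.055, -0.014], "dr": [0, 0, 0.055]},
    {"delta_pos": [0, 0, 0], "dr": [0, 0, 0]},
    {"delta_pos": [0, 0, 0], "dr": [0, 0, 0]},
    {"delta_pos": [0, 0, 0], "dr": [0, 0, 0]}
  ],
  "grip": 0.5
}}

```text
time: 36.5
tool_pos: [0.6052, -0.2492, 0.2776]
tcp_rot: [-3.136, 0.15, 0.004]
wrist_force: [0.2, 0.5, 0.4]
width: 0.497
```

```bash
python3 - <<'E'
from h import *
st()
im,K,T=cam("wrist");cv2.imwrite("pics/w20.png",im);np.savez("w20.npz",K=K,T=T)
E
```

```text
t 36.50 pos [ 0.6052 -0.2492  0.2776] yaw -0.0954 zax [-0.0026  0.0017 -1.    ] F [0.2 0.5 0.4] w 0.497 q [-0.43  0.2   1.59  0.    1.35 -0.33]
```

View pics/w20.png

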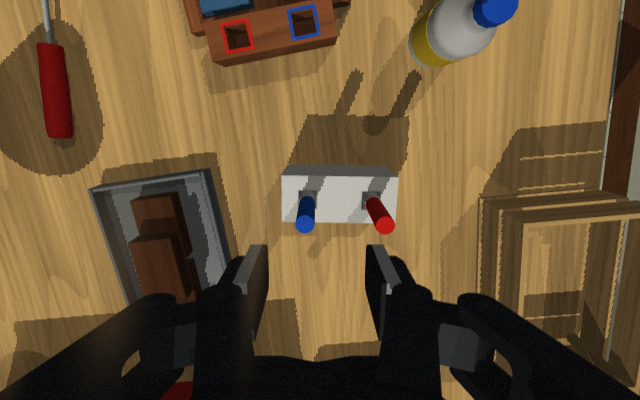

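```bash
python3 - <<'E'
from h import *
d=np.load("w20.npz");K,T=d["K"],d["T"]
v=fit(K,T,[(-.06,.025,.07),(.06,.025,.07),(.06,-.025,.07),(-.06,-.025,.07)],[(282,176),(397,179),(397,222),(281,222)],[.624,-.278,-.1])
print("holes",B(-.033,0,v),B(.033,0,v))
for n,u,w in(("blue top",305,225),("red",385,225)):print(n,ray(K,T,(u,w),.15))
im=cv2.imread("pics/w20.png");cv2.imwrite("pics/w20z.png",cv2.resize(im[150:250,260:420],None,fx=5,fy=5,interpolation=cv2.INTER_CUBIC))
E
```

```text
fit [ 0.6253 -0.2778 -0.1067]
[[-0.8, -0.2], [1.5, -1.8], [-1.9, 1.6], [0.9, 0.3]]
holes (np.float64(0.5925216410562699), np.float64(-0.2743021346786707)) (np.float64(0.6581464330760429), np.float64(-0.2813296998588408))
blue top [ 0.59268562 -0.27445448  0.15      ]
red [ 0.65797363 -0.28062567  0.15      ]
```

View pics/w20z.png

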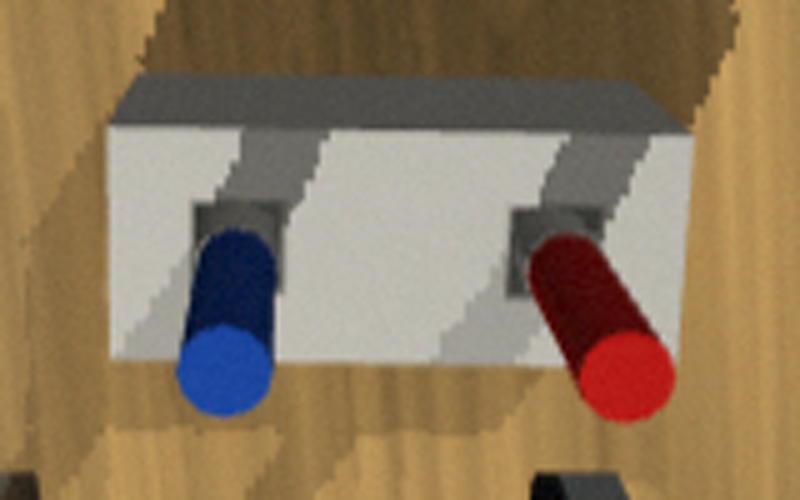

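```bash
python3 - <<'E'
from h import *
print(B(.033,-.12),B(-.033,-.12))
plan([(.5925,-.2745,.21,-.1)])
E
```

```text
(np.float64(0.6065362372191612), np.float64(-0.10250365033613751)) (np.float64(0.5408232902680641), np.float64(-0.10865252039512446))
2 [{"delta_pos":[-0.0052,0.0132,0.034],"dr":[-0.001,0.001,0.002]},{"delta_pos":[-0.0051,0.0132,0.034],"dr":[0,0.001,0.003]}]
```

>>> {"op": "carry_out", "data": {
  "deltas": [
    {"delta_pos": [-0.005, 0.013, 0.034], "dr": [0, 0, 0.003]},
    {"delta_pos": [-0.005, 0.013, 0.034], "dr": [0, 0, 0.002]},
    {"delta_pos": [0, 0, 0], "dr": [0, 0, 0]},
    {"delta_pos": [0, 0, 0], "dr": [0, 0, 0]}
  ],
  "grip": 0.5
}}

```text
time: 37.05
tool_pos: [0.594, -0.275, 0.2124]
tcp_rot: [3.138, -0.159, 0.002]
wrist_force: [-0.3, 0.1, 0.2]
width: 0.504
```

```bash
python3 - <<'E'
from h import *
st()
im,K,T=cam("wrist");cv2.imwrite("pics/w21.png",im);np.savez("w21.npz",K=K,T=T)
to(.5925,-.2745,.10,-.1)
E
```

```text
t 37.05 pos [ 0.594  -0.275   0.2124] yaw -0.1010 zax [ 1.1e-03 -1.0e-04 -1.0e+00] F [-0.3  0.1  0.2] w 0.504 q [-0.47  0.24  1.67  0.    1.23 -0.37]
to [ 0.5925 -0.2745  0.1    -0.1   ] d tool [-0.0025 -0.0007  0.1133] dr [ 0.0007 -0.0027 -0.0009] rows>= 2.0
```

View pics/w21.png

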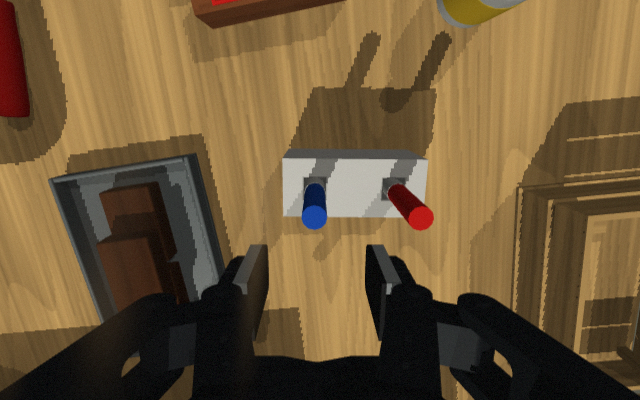

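```bash
python3 - <<'E'
from h import *
d=np.load("w21.npz");K,T=d["K"],d["T"]
print(ray(K,T,(314,217.5),.15),ray(K,T,(420,218),.15))
E
```

```text
[ 0.59235039 -0.27378461  0.15      ] [ 0.65763303 -0.28073743  0.15      ]
```

>>> {"op": "carry_out", "data": {
  "deltas": [
    {"delta_pos": [-0.0015, 0, 0.05], "dr": [0, 0, 0]},
    {"delta_pos": [0, 0, 0.045], "dr": [0, 0, 0]},
    {"delta_pos": [0, 0, 0.0165], "dr": [0, 0, 0]},
    {"delta_pos": [0, 0, 0], "dr": [0, 0, 0]}
  ],
  "force": 30
}}

```text
time: 37.6
tool_pos: [0.592, -0.2753, 0.1]
tcp_rot: [-3.137, 0.159, 0.001]
wrist_force: [0.4, 0.5, 0.0]
width: 0.501
```

```bash
python3 - <<'E'
from h import *
st()
im,K,T=cam("wrist");cv2.imwrite("pics/w22.png",im)
E
```

```text
t 37.60 pos [ 0.592  -0.2753  0.1   ] yaw -0.1015 zax [-4.e-04  3.e-04 -1.e+00] F [0.4 0.5 0. ] w 0.501 q [-0.47  0.33  1.77  0.    1.04 -0.37]
```

View pics/w22.png

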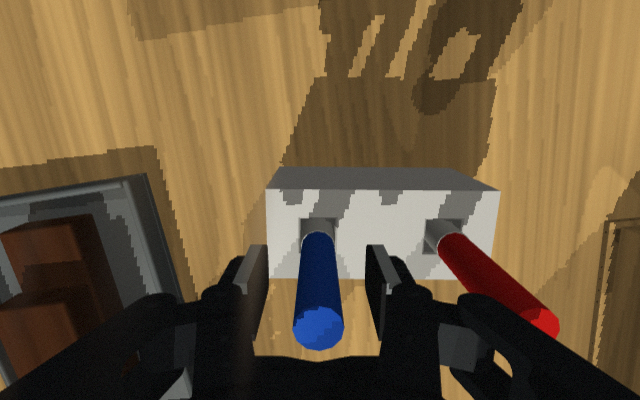

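>>> {"op": "carry_out", "data": {
  "deltas": [
    {"delta_pos": [0, 0, 0], "dr": [0, 0, 0]},
    {"delta_pos": [0, 0, 0], "dr": [0, 0, 0]},
    {"delta_pos": [0, 0, 0], "dr": [0, 0, 0]},
    {"delta_pos": [0, 0, 0], "dr": [0, 0, 0]},
    {"delta_pos": [0, 0, 0], "dr": [0, 0, 0]}
  ],
  "grip": 0.05,
  "force": 30
}}

```text
time: 38.28
tool_pos: [0.593, -0.2765, 0.1025]
tcp_rot: [3.136, -0.16, 0.005]
wrist_force: [-1.1, -0.4, 5.9]
width: 0.176
```

>>> {"op": "carry_out", "data": {
  "deltas": [
    {"delta_pos": [0, 0, -0.015], "dr": [0, 0, 0]},
    {"delta_pos": [0, 0, -0.035], "dr": [0, 0, 0]},
    {"delta_pos": [0, 0, -0.035], "dr": [0, 0, 0]},
    {"delta_pos": [0, 0, 0], "dr": [0, 0, 0]}
  ]
}}

```text
time: 38.78
tool_pos: [0.5945, -0.277, 0.1903]
tcp_rot: [3.134, -0.16, 0.013]
wrist_force: [0.3, 0.6, -0.7]
width: 0.178
```

```bash
python3 - <<'E'
from h import *
st()
x,y=B(.033,-.12)
plan([(x,y,.185,.0933)])
im,K,T=cam("side");cv2.imwrite("pics/s23.png",cv2.resize(im[130:330,240:460],None,fx=3,fy=3))
E
```

```text
t 38.77 pos [ 0.5945 -0.277   0.1903] yaw -0.1020 zax [ 0.0081 -0.0041 -1.    ] F [ 0.3  0.6 -0.7] w 0.178 q [-0.47  0.25  1.7   0.    1.18 -0.37]
3 [{"delta_pos":[-0.0019,-0.0583,0.0016],"dr":[0.001,-0.003,-0.065]},{"delta_pos":[0.0018,-0.0583,0.0016],"dr":[0.002,-0.003,-0.065]},{"delta_pos":[0.0056,-0.058,0.0017],"dr":[0.001,-0.002,-0.065]}]
```

View pics/s23.png

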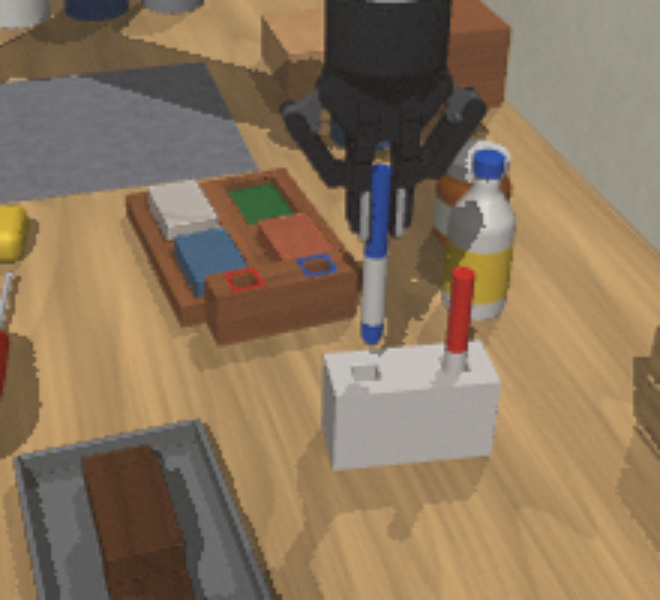

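```bash
python3 - <<'E'
from h import *
x,y=B(.033,-.12)
plan([(x,y,.165,.0)],start=(.592,-.2755,.185,-.1015))
E
```

```text
3 [{"delta_pos":[-0.001,-0.0579,0.0067],"dr":[0.0,0.0,-0.034]},{"delta_pos":[0.0009,-0.0578,0.0066],"dr":[0.0,0.0,-0.034]},{"delta_pos":[0.0029,-0.0578,0.0067],"dr":[0.0,0.0,-0.034]}]
```

>>> {"op": "carry_out", "data": {
  "deltas": [
    {"delta_pos": [-0.0005, -0.03, 0], "dr": [0, 0, -0.03]},
    {"delta_pos": [0, -0.045, 0.005], "dr": [0, 0, -0.03]},
    {"delta_pos": [0.001, -0.045, 0.005], "dr": [0, 0, -0.03]},
    {"delta_pos": [0.0015, -0.035, 0.005], "dr": [0, 0, -0.01]},
    {"delta_pos": [0.001, -0.018, 0.005], "dr": [0, 0, 0]},
    {"delta_pos": [0, 0, 0], "dr": [0, 0, 0]},
    {"delta_pos": [0, 0, 0], "dr": [0, 0, 0]},
    {"delta_pos": [0, 0, 0], "dr": [0, 0, 0]}
  ]
}}

```text
time: 39.83
tool_pos: [0.6035, -0.1043, 0.165]
tcp_rot: [3.141, -0.005, 0.001]
wrist_force: [0.2, -0.2, -1.3]
width: 0.182
```

```bash
python3 - <<'E'
from h import *
st()
im,K,T=cam("wrist");cv2.imwrite("pics/w24.png",im);np.savez("w24.npz",K=K,T=T)
x,y=B(.033,-.12)
to(x,y,.165,.0)
im,K,T=cam("side");cv2.imwrite("pics/s24.png",cv2.resize(im[130:280,240:440],None,fx=4,fy=4))
np.savez("side.npz",K=K,T=T)
E
```

```text
t 39.83 pos [ 0.6035 -0.1043  0.165 ] yaw -0.0035 zax [ 5.e-04 -4.e-04 -1.e+00] F [ 0.2 -0.2 -1.3] w 0.182 q [-0.21  0.2   1.81 -0.    1.13 -0.21]
to [ 0.6065 -0.1025  0.165   0.    ] d tool [ 0.003  -0.0018  0.    ] dr [ 0.0003 -0.0005 -0.0035] rows>= 1.0
```

View pics/w24.png

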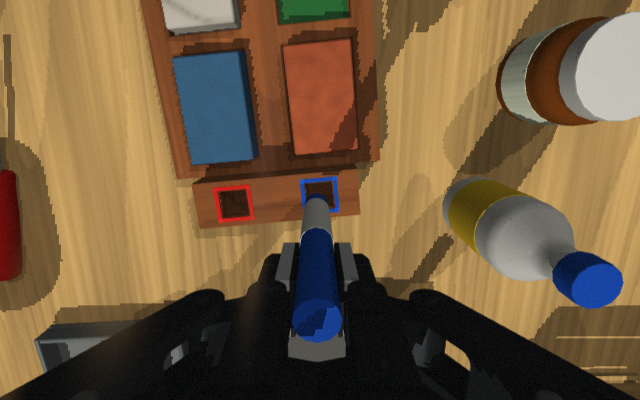

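View pics/s24.png

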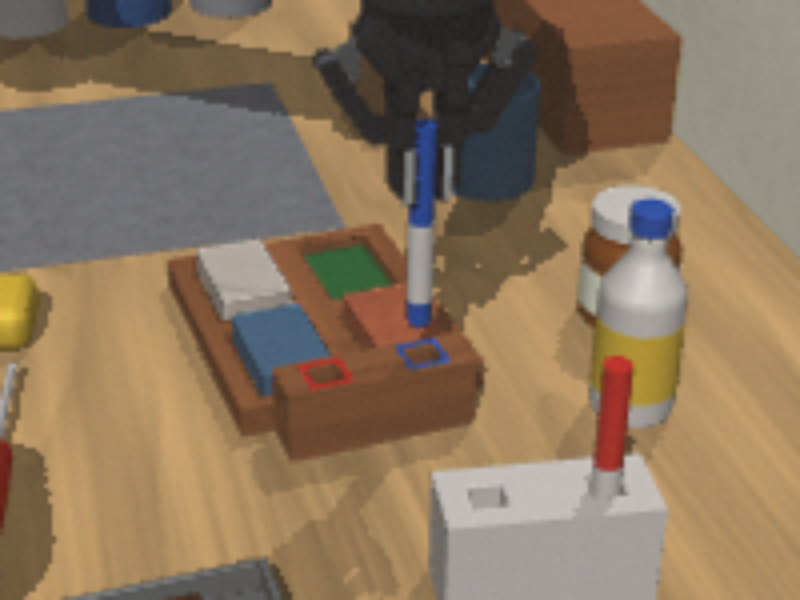

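```bash
python3 - <<'E'
from h import *
im=cv2.imread("pics/w24.png");cv2.imwrite("pics/w24z.png",cv2.resize(im[160:260,260:380],None,fx=6,fy=6,interpolation=cv2.INTER_CUBIC))
d=np.load("w24.npz");K,T=d["K"],d["T"]
p=np.array([.6035,-.1043])
for z in(.075,.081,.1,.215):print(z,proj(K,T,[[p[0],p[1],z]]))
print("well mouth",proj(K,T,[[*B(.033,-.12),.05]]))
E
```

```text
0.075 [[316.74195861 206.67584841]]
0.081 [[316.75316724 209.12844704]]
0.1 [[316.79257852 217.75215905]]
0.215 [[317.31773964 332.66441517]]
well mouth [[320.66701005 195.31431513]]
```

View pics/w24z.png

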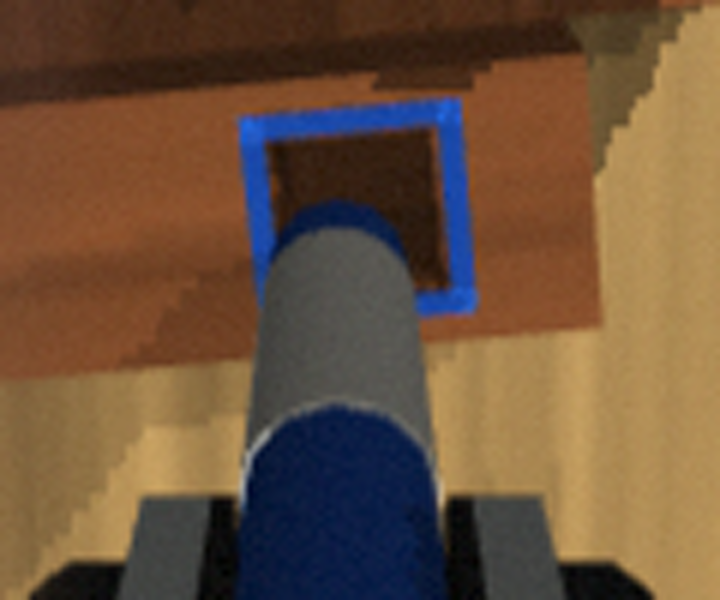

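>>> {"op": "carry_out", "data": {
  "deltas": [
    {"delta_pos": [0.0025, 0.0005, 0], "dr": [0, 0, 0]},
    {"delta_pos": [0, 0, 0.015], "dr": [0, 0, 0]},
    {"delta_pos": [0, 0, 0.01], "dr": [0, 0, 0]},
    {"delta_pos": [0, 0, 0.01], "dr": [0, 0, 0]},
    {"delta_pos": [0, 0, 0], "dr": [0, 0, 0]}
  ]
}}

```text
time: 40.55
tool_pos: [0.6047, -0.1034, 0.128]
tcp_rot: [-3.141, 0.003, 0.005]
wrist_force: [-0.9, -1.4, -0.5]
width: 0.175
```

```bash
python3 - <<'E'
from h import *
st()
im,K,T=cam("wrist");cv2.imwrite("pics/w25.png",cv2.resize(im[140:260,260:380],None,fx=4,fy=4,interpolation=cv2.INTER_CUBIC))
im,K,T=cam("side");cv2.imwrite("pics/s25.png",cv2.resize(im[150:270,280:400],None,fx=4,fy=4))
E
```

```text
t 40.55 pos [ 0.6047 -0.1034  0.128 ] yaw -0.0018 zax [-2.9e-03  2.0e-04 -1.0e+00] F [-0.9 -1.4 -0.5] w 0.175 q [-0.21  0.23  1.84 -0.    1.07 -0.21]
```

View pics/w25.png

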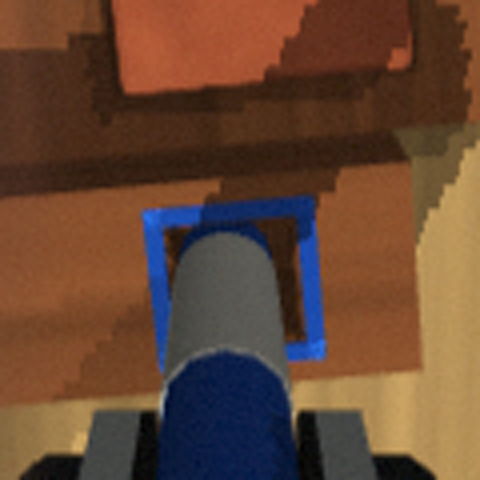

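View pics/s25.png

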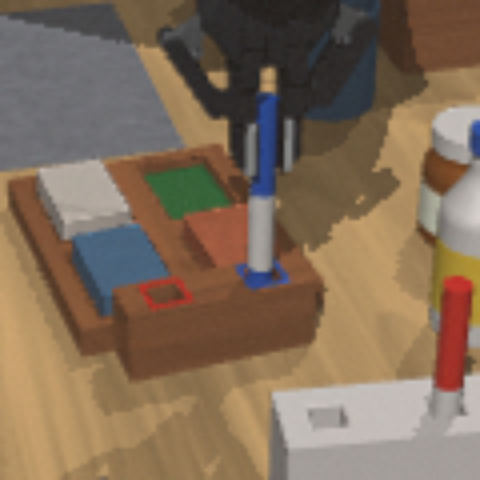

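>>> {"op": "carry_out", "data": {
  "deltas": [
    {"delta_pos": [0.001, 0.0005, 0], "dr": [0, 0, 0]},
    {"delta_pos": [0, 0, 0.005], "dr": [0, 0, 0]},
    {"delta_pos": [0, 0, 0.005], "dr": [0, 0, 0]},
    {"delta_pos": [0, 0, 0], "dr": [0, 0, 0]}
  ]
}}

```text
time: 41.15
tool_pos: [0.6063, -0.1038, 0.119]
tcp_rot: [-3.141, 0.003, 0.002]
wrist_force: [0.0, -0.0, -0.2]
width: 0.178
```

>>> {"op": "carry_out", "data": {
  "deltas": [
    {"delta_pos": [0, 0, 0.006], "dr": [0, 0, 0]},
    {"delta_pos": [0, 0, 0.006], "dr": [0, 0, 0]},
    {"delta_pos": [0, 0, 0.004], "dr": [0, 0, 0]},
    {"delta_pos": [0, 0, 0], "dr": [0, 0, 0]}
  ]
}}

```text
time: 41.65
tool_pos: [0.6065, -0.1039, 0.1032]
tcp_rot: [-3.141, 0.003, 0.002]
wrist_force: [0.2, -0.1, -0.4]
width: 0.179
```

```bash
python3 - <<'E'
from h import *
st()
im,K,T=cam("wrist");cv2.imwrite("pics/w26.png",cv2.resize(im[140:260,260:380],None,fx=4,fy=4,interpolation=cv2.INTER_CUBIC))
st()
E
```

```text
t 41.65 pos [ 0.6065 -0.1039  0.1032] yaw -0.0019 zax [-1.e-03  2.e-04 -1.e+00] F [ 0.2 -0.1 -0.4] w 0.179 q [-0.21  0.26  1.86 -0.    1.03 -0.21]
t 41.70 pos [ 0.6067 -0.104   0.1035] yaw -0.0020 zax [-4.e-04  1.e-04 -1.e+00] F [0.3 0.1 0.2] w 0.176 q [-0.21  0.26  1.86  0.    1.03 -0.21]
```

View pics/w26.png

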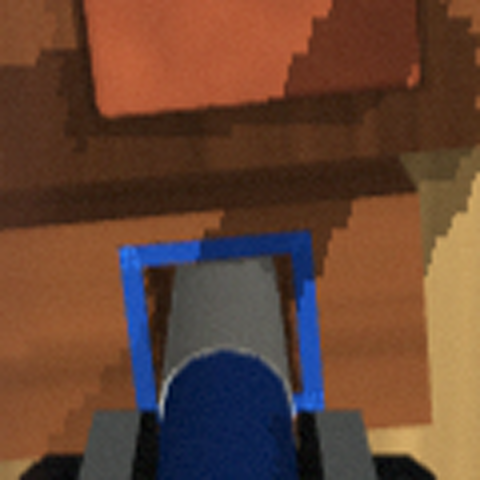

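>>> {"op": "carry_out", "data": {
  "deltas": [
    {"delta_pos": [0, 0, 0.0015], "dr": [0, 0, 0]},
    {"delta_pos": [0, 0, 0.001], "dr": [0, 0, 0]},
    {"delta_pos": [0, 0, 0], "dr": [0, 0, 0]}
  ]
}}

```text
time: 42.08
tool_pos: [0.6074, -0.1041, 0.1025]
tcp_rot: [3.141, -0.003, 0.002]
wrist_force: [-0.8, 0.2, 5.0]
width: 0.177
```

>>> {"op": "carry_out", "data": {
  "deltas": [
    {"delta_pos": [0, 0, 0], "dr": [0, 0, 0]},
    {"delta_pos": [0, 0, 0], "dr": [0, 0, 0]},
    {"delta_pos": [0, 0, 0], "dr": [0, 0, 0]},
    {"delta_pos": [0, 0, -0.02], "dr": [0, 0, 0]},
    {"delta_pos": [0, 0, -0.05], "dr": [0, 0, 0]},
    {"delta_pos": [0, 0, -0.04], "dr": [0, 0, 0]},
    {"delta_pos": [0, 0, 0], "dr": [0, 0, 0]},
    {"delta_pos": [0, 0, 0], "dr": [0, 0, 0]}
  ],
  "grip": 0.5
}}

```text
time: 43.08
tool_pos: [0.6069, -0.104, 0.2121]
tcp_rot: [3.141, -0.003, 0.002]
wrist_force: [1.0, 0.4, 0.3]
width: 0.504
```

```bash
python3 - <<'E'
from h import *
st()
im,K,T=cam("side");cv2.imwrite("pics/s27.png",cv2.resize(im[150:290,260:440],None,fx=4,fy=4))
plan([(.6578,-.281,.21,-.1)],start=(.6066,-.104,.211,0))
E
```

```text
t 43.08 pos [ 0.6069 -0.104   0.2121] yaw -0.0020 zax [ 1.e-03 -2.e-04 -1.e+00] F [1.  0.4 0.3] w 0.504 q [-0.21  0.16  1.76  0.    1.22 -0.21]
4 [{"delta_pos":[0.0128,0.0442,0.0003],"dr":[0.0,0.0,0.025]},{"delta_pos":[0.0139,0.044,0.0002],"dr":[0.0,0.0,0.025]},{"delta_pos":[0.015,0.0435,0.0003],"dr":[0.0,0.0,0.025]},{"delta_pos":[0.0161,0.0432,0.0002],"dr":[0.0,0.0,0.025]}]
```

View pics/s27.png

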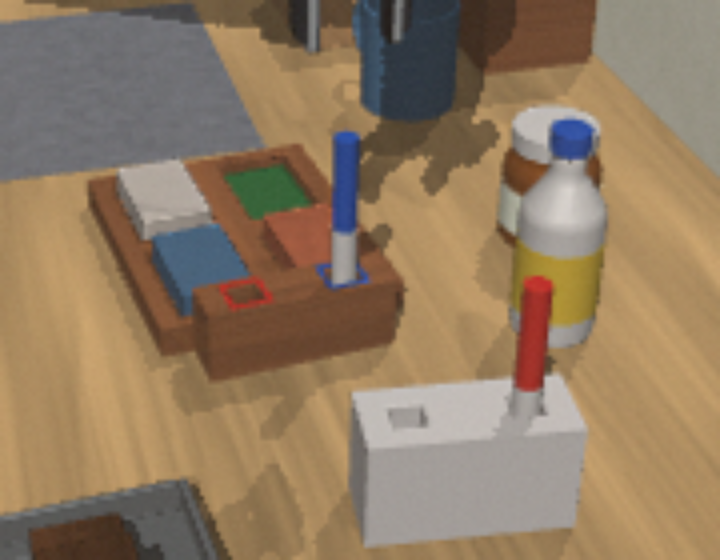

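>>> {"op": "carry_out", "data": {
  "deltas": [
    {"delta_pos": [0.0125, 0.044, 0], "dr": [0, 0, 0.025]},
    {"delta_pos": [0.014, 0.044, 0], "dr": [0, 0, 0.025]},
    {"delta_pos": [0.015, 0.0435, 0], "dr": [0, 0, 0.025]},
    {"delta_pos": [0.016, 0.0425, 0], "dr": [0, 0, 0.025]},
    {"delta_pos": [0, 0, 0], "dr": [0, 0, 0]},
    {"delta_pos": [0, 0, 0], "dr": [0, 0, 0]},
    {"delta_pos": [0, 0, 0], "dr": [0, 0, 0]}
  ]
}}

```text
time: 44.0
tool_pos: [0.657, -0.2787, 0.2105]
tcp_rot: [-3.137, 0.158, 0.002]
wrist_force: [-0.6, 0.4, -0.1]
width: 0.498
```

```bash
python3 - <<'E'
from h import *
st()
im,K,T=cam("wrist");cv2.imwrite("pics/w28.png",im);np.savez("w28.npz",K=K,T=T)
to(.6578,-.280,.1,-.1)
E
```

```text
t 44.00 pos [ 0.657  -0.2787  0.2105] yaw -0.1008 zax [-0.0014  0.001  -1.    ] F [-0.6  0.4 -0.1] w 0.498 q [-0.44  0.35  1.53  0.    1.26 -0.34]
to [ 0.6578 -0.28    0.1    -0.1   ] d tool [0.0009 0.0012 0.1109] dr [-0.0005  0.0009 -0.0006] rows>= 2.0
```

View pics/w28.png

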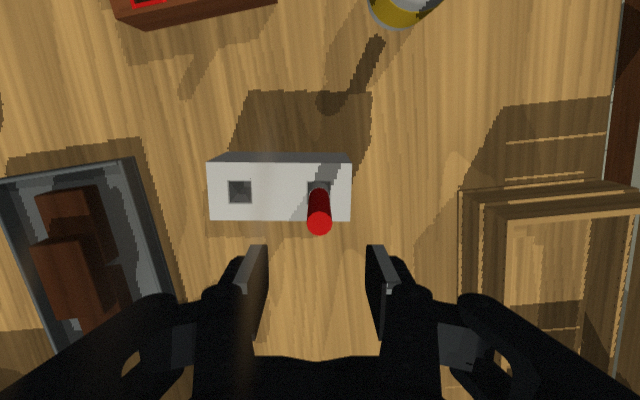

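>>> {"op": "carry_out", "data": {
  "deltas": [
    {"delta_pos": [0.0005, 0.0015, 0.05], "dr": [0, 0, 0]},
    {"delta_pos": [0, 0, 0.045], "dr": [0, 0, 0]},
    {"delta_pos": [0, 0, 0.0155], "dr": [0, 0, 0]},
    {"delta_pos": [0, 0, 0], "dr": [0, 0, 0]}
  ]
}}

```text
time: 44.55
tool_pos: [0.6572, -0.2808, 0.0999]
tcp_rot: [-3.137, 0.159, 0.003]
wrist_force: [-0.4, -0.1, 0.1]
width: 0.503
```

>>> {"op": "carry_out", "data": {
  "deltas": [
    {"delta_pos": [0, 0, 0], "dr": [0, 0, 0]},
    {"delta_pos": [0, 0, 0], "dr": [0, 0, 0]},
    {"delta_pos": [0, 0, 0], "dr": [0, 0, 0]},
    {"delta_pos": [0, 0, 0], "dr": [0, 0, 0]},
    {"delta_pos": [0, 0, 0], "dr": [0, 0, 0]}
  ],
  "grip": 0.05,
  "force": 30
}}

```text
time: 45.18
tool_pos: [0.6595, -0.2825, 0.1038]
tcp_rot: [3.136, -0.16, 0.007]
wrist_force: [-1.1, 1.0, 5.5]
width: 0.177
```

>>> {"op": "carry_out", "data": {
  "deltas": [
    {"delta_pos": [0, 0, -0.015], "dr": [0, 0, 0]},
    {"delta_pos": [0, 0, -0.035], "dr": [0, 0, 0]},
    {"delta_pos": [0, 0, -0.035], "dr": [0, 0, 0]},
    {"delta_pos": [0, 0, 0], "dr": [0, 0, 0]},
    {"delta_pos": [0, 0, 0], "dr": [0, 0, 0]}
  ]
}}

```text
time: 45.8
tool_pos: [0.6575, -0.2817, 0.1857]
tcp_rot: [-3.137, 0.16, 0.0]
wrist_force: [-0.1, -0.7, -0.3]
width: 0.178
```

```bash
python3 - <<'E'
from h import *
st()
x,y=B(-.033,-.12)
plan([(.58,-.19,.18,0),(x,y-.001,.165,.0)])
E
```

```text
t 45.80 pos [ 0.6575 -0.2817  0.1857] yaw -0.1020 zax [-2.e-04  1.e-04 -1.e+00] F [-0.1 -0.7 -0.3] w 0.178 q [-0.44  0.37  1.55  0.    1.22 -0.34]
5 [{"delta_pos":[-0.0288,-0.0278,0.0019],"dr":[0,0.0,-0.034]},{"delta_pos":[-0.0279,-0.0287,0.0019],"dr":[0,0.0,-0.034]},{"delta_pos":[-0.0269,-0.0296,0.0019],"dr":[0,0.0,-0.034]},{"delta_pos":[-0.0196,-0.0402,0.0075],"dr":[0,0.0,0]},{"delta_pos":[-0.0195,-0.0402,0.0076],"dr":[0,0.0,0]}]
```

>>> {"op": "carry_out", "data": {
  "deltas": [
    {"delta_pos": [-0.029, -0.028, 0.002], "dr": [0, 0, -0.034]},
    {"delta_pos": [-0.028, -0.0285, 0.002], "dr": [0, 0, -0.034]},
    {"delta_pos": [-0.027, -0.0295, 0.002], "dr": [0, 0, -0.034]},
    {"delta_pos": [-0.0195, -0.04, 0.0075], "dr": [0, 0, 0]},
    {"delta_pos": [-0.0195, -0.04, 0.0075], "dr": [0, 0, 0]},
    {"delta_pos": [0, 0, 0], "dr": [0, 0, 0]},
    {"delta_pos": [0, 0, 0], "dr": [0, 0, 0]},
    {"delta_pos": [0, 0, 0], "dr": [0, 0, 0]}
  ]
}}

```text
time: 46.8
tool_pos: [0.5414, -0.1111, 0.1647]
tcp_rot: [3.141, -0.001, 0.0]
wrist_force: [0.2, 0.3, -0.3]
width: 0.181
```

```bash
python3 - <<'E'
from h import *
st()
im,K,T=cam("wrist");cv2.imwrite("pics/w29.png",cv2.resize(im[150:350,220:420],None,fx=3,fy=3,interpolation=cv2.INTER_CUBIC))
p=bot.read_state()["tool_pos"]
for z in(.075,.081,.1,p[2]+.05):print(z,(proj(K,T,[[p[0],p[1],z]])-[220,150])*3)
print("well mouth",(proj(K,T,[[*B(-.033,-.12),.05]])-[220,150])*3)
to(*B(-.033,-.12),.165,0)
E
```

```text
t 46.80 pos [ 0.5414 -0.1111  0.1647] yaw -0.0008 zax [ 1.e-04 -3.e-04 -1.e+00] F [ 0.2  0.3 -0.3] w 0.181 q [-0.25  0.09  1.94 -0.    1.12 -0.25]
0.075 [[290.65986754 170.72638409]]
0.081 [[290.6956964  178.10684534]]
0.1 [[290.82169425 204.06140446]]
0.21475954253323892 [[292.4961915  548.99458507]]
well mouth [[288.18248444 133.90122713]]
to [ 0.5408 -0.1087  0.165   0.    ] d tool [-0.0006 -0.0025 -0.0002] dr [ 0.0002 -0.0002 -0.0011] rows>= 1.0
```

View pics/w29.png

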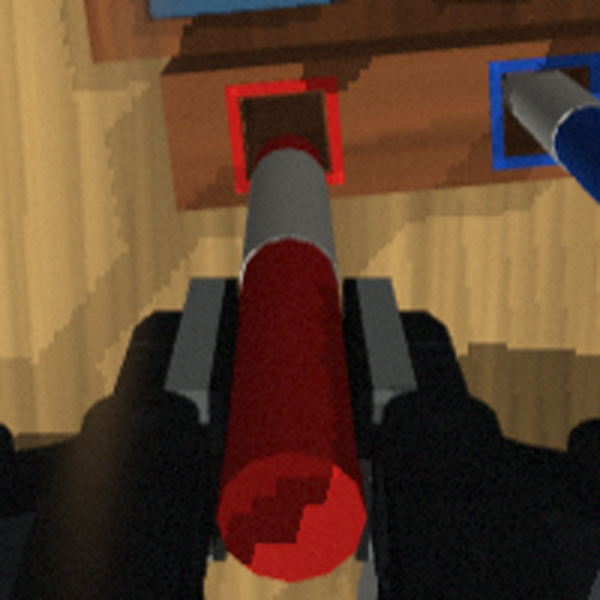

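>>> {"op": "carry_out", "data": {
  "deltas": [
    {"delta_pos": [-0.001, -0.001, 0], "dr": [0, 0, 0]},
    {"delta_pos": [0, 0, 0.015], "dr": [0, 0, 0]},
    {"delta_pos": [0, 0, 0.01], "dr": [0, 0, 0]},
    {"delta_pos": [0, 0, 0.01], "dr": [0, 0, 0]},
    {"delta_pos": [0, 0, 0], "dr": [0, 0, 0]},
    {"delta_pos": [0, 0, 0], "dr": [0, 0, 0]}
  ]
}}

```text
time: 47.6
tool_pos: [0.5399, -0.1092, 0.1298]
tcp_rot: [3.142, 0.0, -0.0]
wrist_force: [-0.1, -0.1, -0.0]
width: 0.177
```

```bash
python3 - <<'E'
from h import *
st()
im,K,T=cam("wrist");cv2.imwrite("pics/w30.png",cv2.resize(im[140:260,260:380],None,fx=4,fy=4,interpolation=cv2.INTER_CUBIC))
E
```

```text
t 47.60 pos [ 0.5399 -0.1092  0.1298] yaw 0.0001 zax [-1.e-04 -0.e+00 -1.e+00] F [-0.1 -0.1 -0. ] w 0.177 q [-0.24  0.12  1.97 -0.    1.05 -0.24]
```

View pics/w30.png

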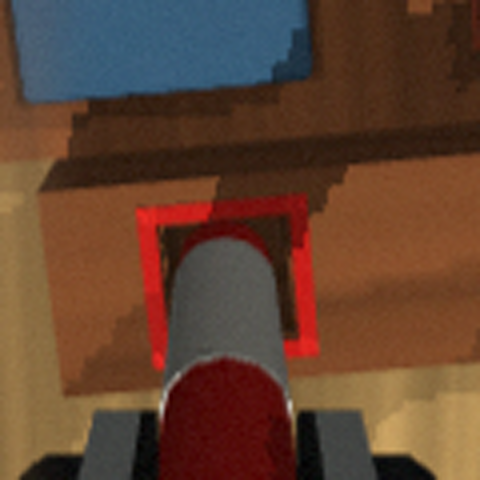

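>>> {"op": "carry_out", "data": {
  "deltas": [
    {"delta_pos": [0.0005, 0.0005, 0.005], "dr": [0, 0, 0]},
    {"delta_pos": [0, 0, 0.006], "dr": [0, 0, 0]},
    {"delta_pos": [0, 0, 0.006], "dr": [0, 0, 0]},
    {"delta_pos": [0, 0, 0.006], "dr": [0, 0, 0]},
    {"delta_pos": [0, 0, 0.003], "dr": [0, 0, 0]},
    {"delta_pos": [0, 0, 0], "dr": [0, 0, 0]}
  ]
}}

```text
time: 48.4
tool_pos: [0.5404, -0.1097, 0.1039]
tcp_rot: [-3.142, 0.0, 0.0]
wrist_force: [0.4, 0.3, 1.4]
width: 0.181
```

>>> {"op": "carry_out", "data": {
  "deltas": [
    {"delta_pos": [0, 0, 0.0015], "dr": [0, 0, 0]},
    {"delta_pos": [0, 0, 0.001], "dr": [0, 0, 0]},
    {"delta_pos": [0, 0, 0], "dr": [0, 0, 0]}
  ]
}}

```text
time: 48.78
tool_pos: [0.5412, -0.11, 0.1037]
tcp_rot: [3.141, 0.0, 0.002]
wrist_force: [-3.4, 0.7, 12.0]
width: 0.175
```

```bash
python3 - <<'E'
from h import *
st()
im,K,T=cam("wrist");cv2.imwrite("pics/w31.png",cv2.resize(im[140:260,260:380],None,fx=4,fy=4,interpolation=cv2.INTER_CUBIC))
E
```

```text
t 48.77 pos [ 0.5412 -0.11    0.1037] yaw 0.0001 zax [ 1.5e-03 -6.0e-04 -1.0e+00] F [-3.4  0.7 12. ] w 0.175 q [-0.25  0.15  1.99 -0.    1.   -0.25]
```

View pics/w31.png

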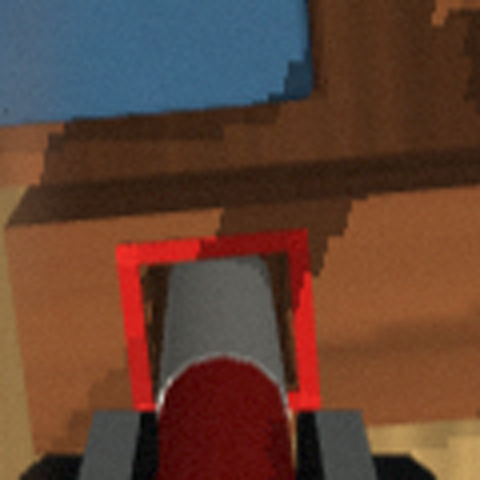

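>>> {"op": "carry_out", "data": {
  "deltas": [
    {"delta_pos": [0, 0, 0], "dr": [0, 0, 0]},
    {"delta_pos": [0, 0, 0], "dr": [0, 0, 0]},
    {"delta_pos": [0, 0, 0], "dr": [0, 0, 0]},
    {"delta_pos": [0, 0, -0.02], "dr": [0, 0, 0]},
    {"delta_pos": [0, 0, -0.05], "dr": [0, 0, 0]},
    {"delta_pos": [0, 0, -0.06], "dr": [0, 0, 0]},
    {"delta_pos": [0, 0, -0.05], "dr": [0, 0, 0]},
    {"delta_pos": [0, -0.05, -0.01], "dr": [0, 0, 0]},
    {"delta_pos": [0, -0.05, 0], "dr": [0, 0, 0]},
    {"delta_pos": [0, -0.04, 0], "dr": [0, 0, 0]}
  ],
  "grip": 0.4
}}

```text
time: 50.08
tool_pos: [0.5403, 0.0319, 0.2914]
tcp_rot: [-3.141, -0.0, -0.001]
wrist_force: [0.2, -0.3, 0.0]
width: 0.397
```

>>> {"op": "carry_out", "data": {
  "deltas": [
    {"delta_pos": [0, 0, 0], "dr": [0, 0, 0]},
    {"delta_pos": [0, 0, 0], "dr": [0, 0, 0]},
    {"delta_pos": [0, 0, 0], "dr": [0, 0, 0]},
    {"delta_pos": [0, 0, 0], "dr": [0, 0, 0]}
  ]
}}

```text
time: 50.58
tool_pos: [0.5404, 0.0293, 0.2912]
tcp_rot: [3.141, -0.003, -0.0]
wrist_force: [0.1, 0.7, 0.2]
width: 0.398
```

```bash
python3 - <<'E'
from h import *
st()
im,K,T=cam("wrist");cv2.imwrite("pics/w32.png",im);np.savez("w32.npz",K=K,T=T)
im,K,T=cam("side");cv2.imwrite("pics/s32.png",cv2.resize(im[150:370,220:440],None,fx=2.7,fy=2.7,interpolation=cv2.INTER_CUBIC));np.savez("s32.npz",K=K,T=T)
im,K,T=cam("top");cv2.imwrite("pics/t32.png",im)
E
```

```text
t 50.58 pos [0.5404 0.0293 0.2912] yaw -0.0016 zax [-2.e-04 -2.e-04 -1.e+00] F [0.1 0.7 0.2] w 0.398 q [ 0.01 -0.02  1.81 -0.    1.35  0.01]
```

View pics/w32.png

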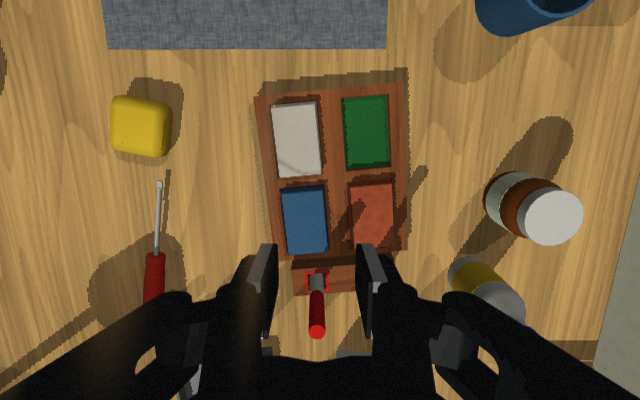

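View pics/s32.png

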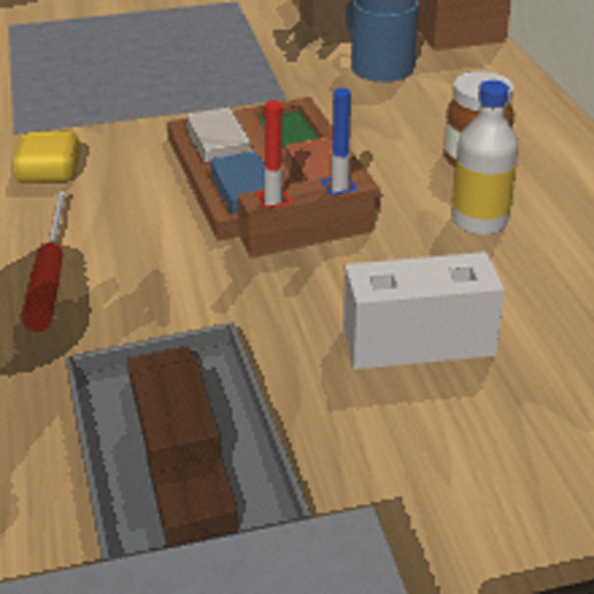

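View pics/t32.png

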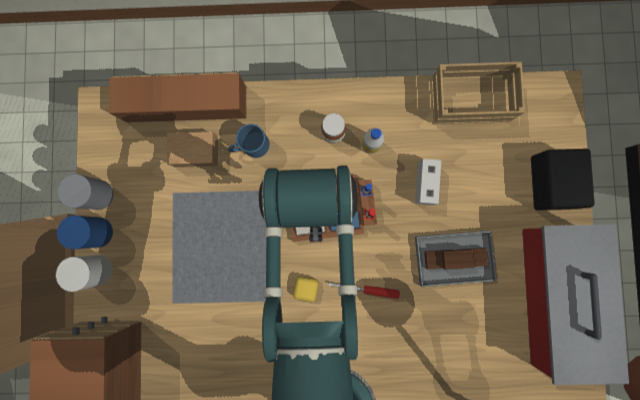

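```bash
python3 - <<'E'
from h import *
im=cv2.imread("pics/w32.png");d=np.load("w32.npz");K,T=d["K"],d["T"]
z=cv2.resize(im[80:350,240:420],None,fx=3,fy=3,interpolation=cv2.INTER_CUBIC)[:600]
cv2.imwrite("pics/w32z.png",z)
o=[(-.025,.04,.036),(.025,.04,.036),(.025,-.04,.036),(-.025,-.04,.036)]
for n,a,b in(("white",-.041,.049),("blue",-.041,-.049),("clay",.041,-.049)):
    print(n,np.round((proj(K,T,[[*B(a+u,b+v),w] for u,v,w in o])-[240,80])*3).tolist())
d=np.load("s32.npz");K,T=d["K"],d["T"]
for a in(-.033,.033):
    print((proj(K,T,[[*B(a,-.12),w] for w in(.15,.05)])-[220,150])*2.7)
E
```

```text
white [[89.0, 80.0], [224.0, 67.0], [244.0, 281.0], [116.0, 293.0]]
blue [[121.0, 338.0], [248.0, 326.0], [266.0, 515.0], [145.0, 526.0]]
clay [[330.0, 319.0], [458.0, 307.0], [465.0, 497.0], [343.0, 508.0]]
[[271.4952859  103.95611927]
 [273.00461641 197.01469937]]
[[340.63823144  91.75276062]
 [338.48542234 183.78149093]]
```

View pics/w32z.png

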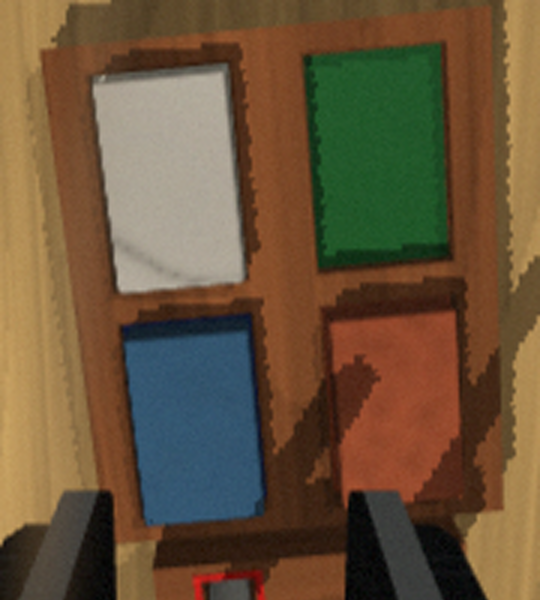

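```bash
python3 - <<'E'
from workcell import bot
print(bot.finish_job())
E
```

```text
the job is handed in; nothing more can be done
None
```

The refit is done and handed in, finished in about 51 s of the 210 s allowed.

**Worn samples:** the three that were there (clay, blue and white pockets) are in the grey tray. Two lie side by side and the third lies on top.

**Stones:** white, blue and clay are each in their own pocket, held at 25 N. The green stone was absent, so the green pocket stays empty. The blue stone had been knocked a few centimetres, so I located it again before picking it up.

**Markers:** each was lowered into the well of its own colour. A small upward force (about 5 N for blue, 12 N for red) showed when each reached the well floor.

**Last checks:**
- The stones' top corners agree with the fully seated position to within about 1–2 mm, and they look flat. I did not press them afterwards.
- The marker tops match the expected 150 mm height in the side view.
- The mug, jar and bottle look unmoved.
- The highest wrist force I read at the end of a move was about 12 N.

No check failed or disagreed.

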